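Fit a spring stud in the strut rail and fork the horn stake round it

ROBOT

A 6-joint arm with a two-finger parallel gripper is mounted at the origin on the work surface. World frame = base frame: x ahead of the robot, y to its left, z up, the work surface at z = 0. Lengths are in m, angles in degrees, forces in N, time in s.
With the tool pointing down it reaches from about 0.375 to 0.9 m from the base axis. Payload 3.1 kg.
Tool frame: the origin (TCP) lies midway between the tips of the shut fingers; the grasp point (between the pads) lies 19 mm behind it; z points along the fingers, y is the direction in which the jaws open and shut (so a half turn about z gives the same grasp; the last joint's range is limited). The gripper opens to 87 mm and grips with 3 to 60 N. Pads are 19 mm wide; open, the fingers measure 117 mm over their backs; the gripper's body (75 mm by 190 mm) begins 51 mm behind the grasp point.
Start: joints at [63.398, 30.224, 82.088, -0, 67.689, -10.227], TCP at [0.176, 0.6, 0.223] pointing down, gripper open.
Joint ranges: [-176.69, 176.69], [-43.24, 126.21], [12.49, 139.97], [-82, 262], [0, 151.66], [-163.58, 163.58]. Speed limits (degrees/s): [159.86, 159.86, 180, 180, 180, 180].

INTERFACE

Orientations are given as a 3x3 rotation matrix whose columns are the frame's x, y, z axes.
In Python, from rig import bot, capture, get_calibration gives the robot as it stands.
- The arm moves only by the tool play_rows, never from a script. Its arguments are lists of equal length, an entry for each row: "fingers": the closure in counts, from 0 (fully open) to 255 (shut); "linear": the shift along the tool's x, y, z in mm, a list of three; "rot": the turn, a rotation vector about the tool's x, y, z in degrees, a list of three. A call has 1 to 20 rows; each row is the pose to reach, as a shift and turn from the pose commanded when the call began, along the tool's axes at that moment; what a row does not reach only later rows make up. A row lasts 1/10 s, in which the tool goes at most 50 mm and 8.59 degrees, less where a joint would pass 70% of its speed; a pose out of reach is approached as far as the arm can. A call with a gripper value outside its range is refused whole. The fingers move at their own pace and stop on an object; the grip force is fixed at half the most. Time passes only in rows, so rows that repeat a pose let the fingers close. It gives the time, the measured TCP pose, the force and the opening at its end, in the units of the state.
- bot.read_state(): the state, without advancing time (a new reading comes with each control period).
- capture(name): name is "scene" or "top" or "wrist"; returns the picture (420x560x3 uint8, red, green, blue); there is no depth.
- get_calibration(name): a dict with "vfov" (degrees; the focal length in pixels is half the picture's height over the tangent of half this angle, whatever the lens; pixels are square), "cx", "cy" (the principal point, pixels), "camera_from_world" (4x4, takes a point from world to camera coordinates). Camera axes: x right, y down, z forward; pixel columns grow to the right and rows downward; lengths in m; the calibration is good to about 2 mm. A picture is of the moment at which its call begins: read the wrist's pose just before it. get_calibration takes no time and is no camera call; for the wrist camera it gives the pose at the moment of the call.
- bot.hand_in(): hands the job in, once; it reports no verdict.
The state is a dict: "time_s": time; "joint_positions": joint angles; "qvel": joint speeds; "tau": joint torques, N m; "position": TCP position; "tcp_rot": TCP orientation; "force": force on the tool from outside, world axes, zero at the start; "moment": the same for the moment, N m; "opening": opening from 0.0 (shut) to 1.0 (fully open).
Only numpy, scipy, OpenCV 4.12 (cv2) and the standard library are available. Lean on these libraries where they do the work, as an engineer would, in place of code of your own. Each camera call takes 0.05 s, during which the arm holds its last target.

TASK

Take the loose spring stud (oblong nut, tee bar on top) from the wooden rack and fit it in the slotted strut rail, in the open stretch between the two horn stakes: nut lengthwise down through the slot, pressed against its spring until it is below the lips, a quarter turn clockwise, then up so that its grooves catch the lips, and prove the catch with a steady upward tug of about 10 N held for a second; never force nut or lips with more than about 30 N. Then slide the free horn stake along the rail until its forked foot is fully home against the stud, gently enough not to pull the nut out of its grooves. Let go, and leave the two other fixings, the bell beside the rack and the hammer where they are.

Things in the scene. Friction and masses are not known exactly. Their poses are not given: they have to be found in the camera images.
- rail: Galvanised slotted strut fixed to the bench, slot up: 41 mm wide (its x), 420 long (its y), 41 high. Origin: centre of its underside, z up. Inside it is 36 mm wide, its floor 2.5 mm up. The slot, 22 mm wide, runs the whole length on the centre line. At its -y end a second horn stake is already clamped with a stud like the loose one (fixed; its tee bar 137 mm from the origin).
- lips: The rail's lips, same origin and axes as the rail: flanges 2.5 mm thick either side of the slot, top 41 mm above the rail's underside. Their inner edges turn down 7.5 mm; these lower edges, which catch the nut, are 33.5 mm up and reach from 11 to 13.5 mm either side of the centre line. Rigid: a millimetre too far means over 20 N.
- slot_mid (a point): Point on the slot's centre line, level with the rail's top, in the middle of the open stretch between the stakes; axes as the rail's. The stud may go in anywhere within 20 mm of it along the slot.
- stud_grip (a point): Middle of the tee bar of the loose spring stud, where to hold it. The bar is 36 mm long (its x), 10 thick (its y), 24 high, parallel to the nut's long side; z up along the stud. Below it a 10 mm round stud, a 22 mm washer (top 25.5 mm below this point) and the nut, its underside 50.5 mm below. It stands on the wooden rack, the nut on top, the spring down a hole.
- nut (a point): Centre of the underside of the loose stud's nut, axes as stud_grip. Oblong plate 33 x 20 x 8.5 mm, the lowest 1.5 mm narrowed to 17 as a lead-in. Two grooves across its top, 2.5 deep, 5 wide, 12.25 mm either side of the stud, take the lips' edges. Lengthwise it passes the slot with 1 mm each side. It turns clockwise (from above) inside the channel, and stops about 10 degrees past a quarter turn.
- stud: The loose spring stud, 0.17 kg; origin and axes as nut. A coil spring (0.5 N per mm, 42 mm free length, 32 mm travel) under the nut stands on the channel's floor and pushes up once the underside is less than 44.5 mm above the rail's underside. The nut turns freely with its underside at 20 to 24 mm (about 11 N of spring) and is seated in its grooves at 27.5 mm (8.5 N).
- fork_seat (a point): Point on the free horn stake where the stud's axis lies when the fork is fully home, at the top of the foot, 46.5 mm above the rail's underside; axes as the rail's. The foot is 5 mm thick; the fork, 14 mm wide, opens toward the rail's -y and reaches 23 mm that way; its root is 5 mm the other way. It passes under the washer of a seated stud with 4 mm to spare.
- post_grip (a point): Where to hold the free horn stake: its upright post, a bar 14 mm thick (rail's x) and 30 wide (rail's y), 32 mm from fork_seat toward the rail's +y. This point is 103 mm above the rail's underside, 15.5 mm below the post's top. A round horn with a domed end sticks out of the post toward +y.
- stake (a joint): How far the free horn stake has been slid along the rail toward the rail's -y, m (0 to 0.19; 2 N of friction; stays where left). At 0 fork_seat is 115 mm from the rail's origin toward +y.
- rack: Fixed wooden block 56 x 200 x 50 mm, three holes in a row along its y, 62 mm apart. Three fixings stand in it in any order: the spring stud, a tee-bar stud with a square plate, a hexagon bolt. Origin: centre of its underside.
- plate_stud: Bystander in the rack: tee-bar stud with a 36 mm square plate and no spring (too wide for the slot). Origin under the plate.
- hex_bolt: Bystander in the rack: hexagon-head bolt, 30 mm round washer. Origin under the washer.
- bell_a: Bystander: smoke-dark bell, 96 mm across, 85 mm high, with a wire loop on top, standing mouth down on the robot's right of the rack. Origin: centre of its underside.
- hammer: Bystander: hammer lying on the bench on the robot's left of the rack.
Not all that is in view belongs to the job. What is shaped like the stud but pink or red is not meant.

How it is judged:
By the outcome, as a careful person would: the job done as asked, in the order asked, and still so for the second after the job is handed in, with the robot touching nothing.
It also fails if it takes over 72 s, if anything falls off the work surface, if the arm or the gripper's body presses on something with over 40 N, if the wrist force passes 120 N, or if a joint passes its speed limit or range.

## Working session

There is one attempt and no reset: what is moved stays moved. The work goes in short steps, Python scripts to look and compute and a tool call to move; the robot and the scene stay as the last step left them, time stands still between calls to the robot, and variables do not carry over. Pictures are saved under pics/ and viewed, and the job is handed in when it is done.

Besides the shell and the picture viewer there is one more tool, called after "Request:" by a JSON object that holds its "method" and its "body", one argument or row to a line. play_rows: Moves the arm, as the interface text tells. Its arguments: {"type":"object","properties":{"fingers":{"type":"array"},"linear":{"type":"array"},"rot":{"type":"array"}},"required":["fingers","linear","rot"]}

```bash
ls -la; mkdir -p pics; cat > h.py <<'E'
import numpy as np, cv2
from rig import bot, capture, get_calibration
def snap(name,fn):
    c=get_calibration(name); im=capture(name)
    cv2.imwrite('pics/'+fn+'.png',cv2.cvtColor(im,cv2.COLOR_RGB2BGR))
    np.savez('pics/'+fn+'.npz',im=im,T=np.array(c['camera_from_world']),v=c['vfov'],cx=c['cx'],cy=c['cy'])
    return im,c
def load(fn):
    d=np.load('pics/'+fn+'.npz'); return d['im'],dict(camera_from_world=d['T'],vfov=float(d['v']),cx=float(d['cx']),cy=float(d['cy']))
def ray(c,u,v,h=420):
    f=h/2/np.tan(np.radians(c['vfov']/2)); T=np.array(c['camera_from_world'])
    d=np.array([(u-c['cx'])/f,(v-c['cy'])/f,1.]); R=T[:3,:3]
    return -R.T@T[:3,3], R.T@d
def onz(c,u,v,z):
    o,d=ray(c,u,v); return o+d*(z-o[2])/d[2]
def proj(c,P,h=420):
    f=h/2/np.tan(np.radians(c['vfov']/2)); T=np.array(c['camera_from_world'])
    p=T[:3,:3]@np.asarray(P)+T[:3,3]; return np.array([c['cx']+f*p[0]/p[2],c['cy']+f*p[1]/p[2]])
def tri(rays):
    A=np.zeros((3,3));b=np.zeros(3)
    for o,d in rays:
        d=d/np.linalg.norm(d);M=np.eye(3)-np.outer(d,d);A+=M;b+=M@o
    return np.linalg.solve(A,b)
E
python3 - <<'E'
from h import *
print(bot.read_state())
for n in ['scene','top','wrist']:
    im,c=snap(n,n+'0'); print(n,c)
E
```

```text
total 12
drwxr-xr-x  3 agent agent 4096 Dec  7 02:17 .
drwxr-xr-x 23 root  root  4096 Dec  7 02:17 ..
drwxr-xr-x  2 agent agent 4096 Dec  7 02:17 pics
{'time_s': 0.0, 'joint_positions': array([ 6.33973367e+01,  3.02785130e+01,  8.21547130e+01, -1.16796527e-03,
        6.76893128e+01, -1.02278784e+01]), 'qvel': array([ 0.06502768, -0.02145629, -0.06050051,  0.02516651,  0.12695071,
        0.03809573]), 'tau': array([ 1.09496097e-03, -4.40046501e+01, -1.76591116e+01,  6.33851672e-02,
        5.82985603e-02, -1.61246617e-04]), 'position': array([0.17585609, 0.59900102, 0.22158578]), 'tcp_rot': array([[-9.59440154e-01,  2.81910812e-01, -9.40850638e-04],
       [ 2.81912151e-01,  9.59438299e-01, -1.92073148e-03],
       [ 3.61213163e-04, -2.10806414e-03, -9.99997713e-01]]), 'force': array([0.46633621, 0.60487982, 1.17459366]), 'moment': array([0.00965756, 0.03280296, 0.04097284]), 'opening': 1.0017935296377578}
scene {'vfov': 52.61022375180116, 'cx': 274.3259068229557, 'cy': 204.2551996774453, 'camera_from_world': array([[-0.63249067,  0.77452713, -0.0079545 ,  0.31628945],
       [ 0.61
[... 269 characters left out ...]
orld': array([[ 7.23518959e-04, -9.99993327e-01, -3.58078629e-03,
         5.75309065e-03],
       [-9.96388248e-01, -4.16851843e-04, -8.49133969e-02,
         5.34603758e-01],
       [ 8.49113376e-02,  3.62928983e-03, -9.96381901e-01,
         1.38541273e+00],
       [ 0.00000000e+00,  0.00000000e+00,  0.00000000e+00,
         1.00000000e+00]])}
wrist {'vfov': 65.09938410660452, 'cx': 279.3934670128032, 'cy': 215.36288322656213, 'camera_from_world': array([[ 0.28258755,  0.95924071, -0.00123758, -0.62486057],
       [ 0.91675407, -0.26969103,  0.29466715, -0.0344644 ],
       [ 0.28232296, -0.08440382, -0.95559915,  0.39179652],
       [ 0.        ,  0.        ,  0.        ,  1.        ]])}
```

View pics/scene0.png

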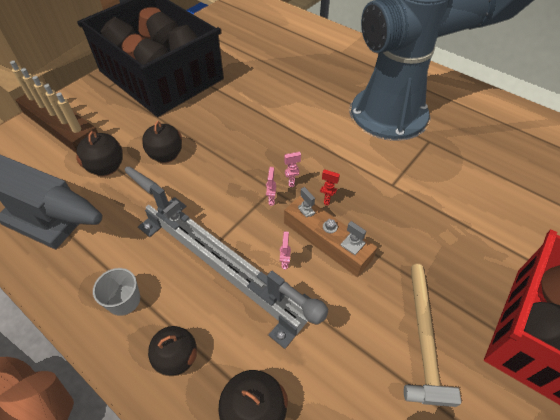

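View pics/top0.png

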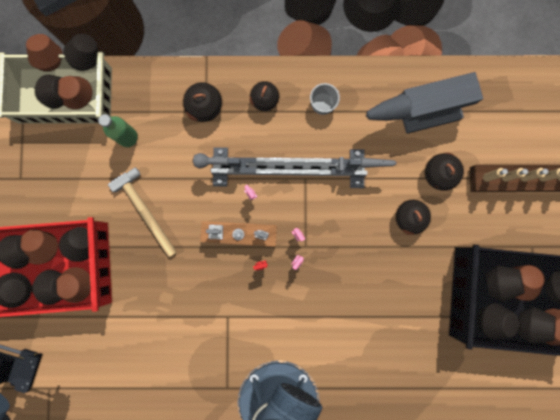

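View pics/wrist0.png

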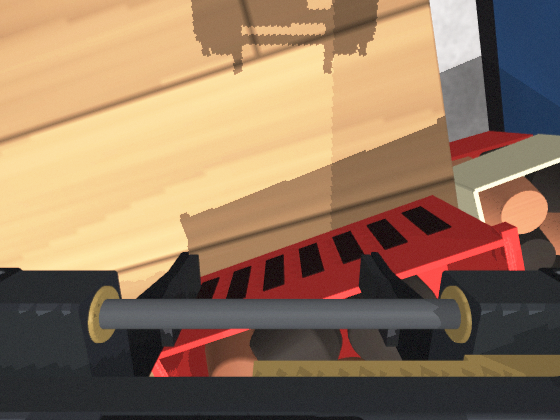

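The scene view shows the rail at the centre left and the rack with three fixings near (335,235), plus pink and red decoys. In the top view the rack is at (238,233) and the rail runs from about (215,163) to (360,168). I'll enlarge both.

```bash
python3 - <<'E'
from h import *
im,c=load('top0')
a=im[130:290,190:400]; a=cv2.resize(a,None,fx=3.8,fy=3.7,interpolation=cv2.INTER_CUBIC); cv2.imwrite('pics/topz.png',a[:,:,::-1])
im,c=load('scene0')
a=im[140:360,120:400]; a=cv2.resize(a,None,fx=2.8,fy=2.7,interpolation=cv2.INTER_CUBIC); cv2.imwrite('pics/scenez.png',a[:,:,::-1])
E
```

```text
(no output)
```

View pics/topz.png

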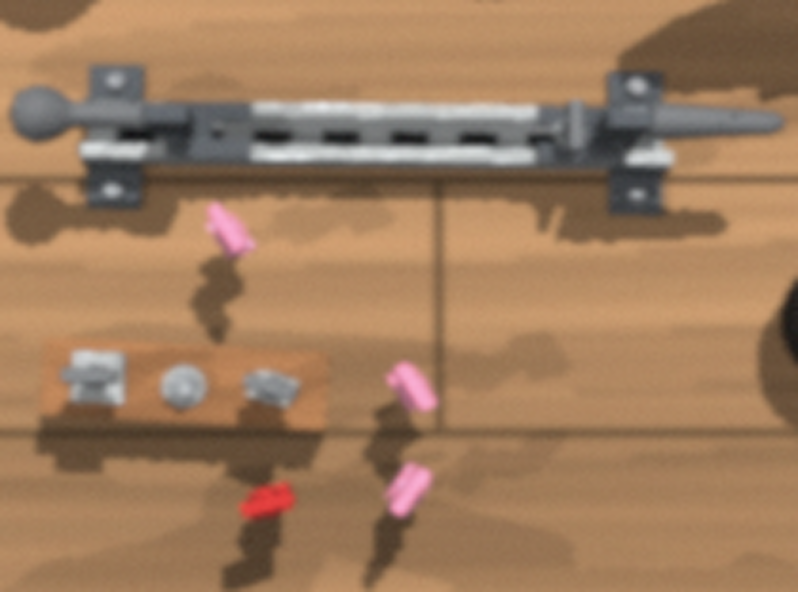

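View pics/scenez.png

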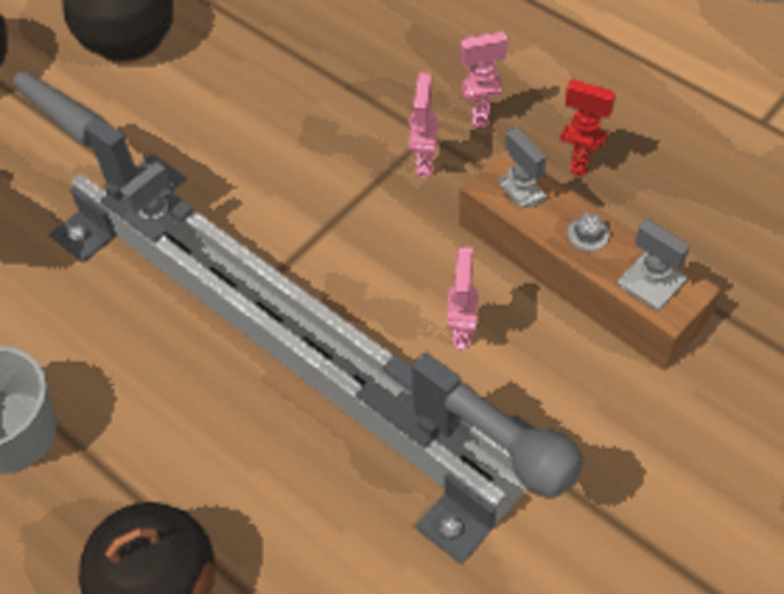

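The spring stud is the rack's right-hand one in the top view, at zoomed (272,387), with a narrow oblong nut. The hex bolt is in the middle and the square plate on the left. The fixed stake with its tee bar is at the rail's right end, so rail -y is roughly world -y. Next I'll get coarse positions.

```bash
python3 - <<'E'
from h import *
im,c=load('top0')
Z=lambda u,v:(190+u/3.8,130+v/3.7)
print('scale check stud', onz(c,*Z(272,387),0.1), 'bolt',onz(c,*Z(184,385),0.07),'plate',onz(c,*Z(93,375),.1))
for p in [(250,108),(250,158),(538,108),(538,158)]: print('rail top',p,onz(c,*Z(*p),0.041))
print('post top',onz(c,*Z(180,122),0.118),'fixed tee',onz(c,*Z(577,127),.08))
for p in [(230,230),(412,388),(408,490),(268,500)]: print('decoy',onz(c,*Z(*p),.1),onz(c,*Z(*p),.05))
_,s=load('scene0')
S=lambda u,v:(120+u/2.8,140+v/2.7)
# tri
print('stud tri',tri([ray(c,*Z(272,387)),ray(s,*S(526,152))]),'pinks', tri([ray(c,*Z(412,388)),ray(s,*S(423,98))]),tri([ray(c,*Z(408,490)),ray(s,*S(484,52))]),tri([ray(c,*Z(268,500)),ray(s,*S(590,100))]),tri([ray(c,*Z(230,230)),ray(s,*S(463,280))]))
print('rack tri corner', tri([ray(c,*Z(325,427)),ray(s,*S(500,158))]))
E
```

```text
scale check stud [0.44562637 0.0420365  0.1       ] bolt [0.44769165 0.10356254 0.07      ] plate [0.45383765 0.16265767 0.1       ]
rail top (250, 108) [0.65061359 0.06014902 0.041     ]
rail top (250, 158) [0.61374595 0.06000142 0.041     ]
rail top (538, 108) [ 0.65063702 -0.14478404  0.041     ]
rail top (538, 158) [ 0.61378882 -0.14447349  0.041     ]
post top [0.62774319 0.10386016 0.118     ] fixed tee [ 0.63037896 -0.16749567  0.08      ]
decoy [0.55472398 0.07084175 0.1       ] [0.55999215 0.07347764 0.05      ]
decoy [ 0.44499683 -0.05217744  0.1       ] [ 0.4461269  -0.05418094  0.05      ]
decoy [ 0.37494232 -0.04928893  0.1       ] [ 0.37343045 -0.05118349  0.05      ]
decoy [0.36802855 0.04447875 0.1       ] [0.36625595 0.04612041 0.05      ]
stud tri [0.44509767 0.04308439 0.09623582] pinks [ 0.44529872 -0.05268451  0.08932137] [ 0.37419647 -0.04939012  0.08566264] [0.36685432 0.04610252 0.08804788] [0.55602257 0.0725995  0.08213049]
rack tri corner [0.41901257 0.00551734 0.03243358]
```

```bash
cat >> h.py <<'E'
import json,os
from scipy.spatial.transform import Rotation as Rn
def Rdown(a):
    a=np.radians(a); y=np.array([np.cos(a),np.sin(a),0]); z=np.array([0,0,-1.]); return np.column_stack([np.cross(y,z),y,z])
def getcmd():
    if os.path.exists('cmd.json'): d=json.load(open('cmd.json')); return np.array(d['p']),np.array(d['R'])
    return np.array([.176,.6,.223]),Rdown(63.398+10.227)
def setcmd(lin,rot):  # record what was sent
    p,R=getcmd(); p2=p+R@np.array(lin)/1e3; R2=R@Rn.from_rotvec(np.radians(rot)).as_matrix()
    json.dump(dict(p=p2.tolist(),R=R2.tolist()),open('cmd.json','w')); return p2,R2
def plan(P,a):
    p,R=getcmd(); lin=R.T@(np.array(P)-p)*1e3; rot=np.degrees(Rn.from_matrix(R.T@Rdown(a)).as_rotvec()); return lin.round(2),rot.round(2)
E
python3 - <<'E'
from h import *
s=bot.read_state(); R=s['tcp_rot'];p=s['position']
_,c=load('wrist0'); T=c['camera_from_world']; o=-T[:3,:3].T@T[:3,3]
print('cam in tool',R.T@(o-p), 'cam axes in tool',(R.T@T[:3,:3].T).round(3))
# view pose: choose TCP so cam looks at rack centre stud
for a,P in [(0,(.40,.043,.26)),(0,(.36,.043,.30))]:
    Rt=Rdown(a); oc=np.array(P)+Rt@(R.T@(o-p)); d=Rt@(R.T@T[2,:3]); print(oc,d,oc+d*(0.1-oc[2])/d[2])
    print(plan(P,a))
E
```

```text
cam in tool [ 0.08197717  0.00068221 -0.16198621] cam axes in tool [[-0.001 -0.956 -0.295]
 [ 1.    -0.001  0.   ]
 [-0.    -0.295  0.956]]
[0.40068221 0.12497717 0.42198621] [ 1.78666377e-04 -2.94961359e-01 -9.55509165e-01] [0.40074242 0.02558148 0.1       ]
(array([-371.94, -471.26,  -37.  ]), array([ 0.  ,  0.  , 73.62]))
[0.36068221 0.12497717 0.46198621] [ 1.78666377e-04 -2.94961359e-01 -9.55509165e-01] [0.3607499  0.01323366 0.1       ]
(array([-333.57, -482.53,  -77.  ]), array([ 0.  ,  0.  , 73.62]))
```

```bash
python3 - <<'E'
from h import *
print(plan((.52,-.03,.24),0))
E
```

```text
(array([-507.66, -507.46,  -17.  ]), array([ 0.  ,  0.  , 73.62]))
```

Request:
{"method": "play_rows", "body": {
  "fingers": [0, 0, 0, 0, 0, 0, 0, 0, 0, 0, 0, 0, 0, 0, 0, 0, 0, 0, 0, 0],
  "linear": [
    [-15, -15, 0],
    [-45, -45, -5],
    [-80, -80, -8],
    [-115, -115, -17],
    [-507.66, -507.46, -17],
    [-507.66, -507.46, -17],
    [-507.66, -507.46, -17],
    [-507.66, -507.46, -17],
    [-507.66, -507.46, -17],
    [-507.66, -507.46, -17],
    [-507.66, -507.46, -17],
    [-507.66, -507.46, -17],
    [-507.66, -507.46, -17],
    [-507.66, -507.46, -17],
    [-507.66, -507.46, -17],
    [-507.66, -507.46, -17],
    [-507.66, -507.46, -17],
    [-507.66, -507.46, -17],
    [-507.66, -507.46, -17],
    [-507.66, -507.46, -17]
  ],
  "rot": [
    [0, 0, 4],
    [0, 0, 10],
    [0, 0, 16],
    [0, 0, 22],
    [0, 0, 73.62],
    [0, 0, 73.62],
    [0, 0, 73.62],
    [0, 0, 73.62],
    [0, 0, 73.62],
    [0, 0, 73.62],
    [0, 0, 73.62],
    [0, 0, 73.62],
    [0, 0, 73.62],
    [0, 0, 73.62],
    [0, 0, 73.62],
    [0, 0, 73.62],
    [0, 0, 73.62],
    [0, 0, 73.62],
    [0, 0, 73.62],
    [0, 0, 73.62]
  ]
}}

```text
time_s: 2.15
position: [0.5194, -0.0288, 0.2396]
tcp_rot: [[-0.002, 1.0, -0.001], [1.0, 0.002, 0.0], [0.0, -0.001, -1.0]]
force: [-0.1, 0.4, -1.1]
opening: 1.003
```

```bash
python3 - <<'E'
from h import *
print(setcmd([-507.66,-507.46,-17],[0,0,73.62]))
s=bot.read_state(); print(s['time_s'],s['position'],s['tcp_rot'].round(4),s['force'],s['joint_positions'].round(1))
im,c=snap('wrist','w1')
cv2.imwrite('pics/w1z.png',cv2.resize(im,None,fx=1.4,fy=1.4,interpolation=cv2.INTER_CUBIC)[:,:,::-1])
E
```

```text
(array([ 0.52000326, -0.02999689,  0.24      ]), array([[-8.72664625e-05,  9.99999996e-01,  0.00000000e+00],
       [ 9.99999996e-01,  8.72664625e-05,  0.00000000e+00],
       [ 0.00000000e+00,  0.00000000e+00, -1.00000000e+00]]))
2.15 [ 0.51936328 -0.02882215  0.23962122] [[-2.3e-03  1.0e+00 -5.0e-04]
 [ 1.0e+00  2.3e-03  3.0e-04]
 [ 3.0e-04 -5.0e-04 -1.0e+00]] [-0.10832171  0.4427002  -1.13911195] [-15.5  20.9  95.8   0.   63.3 -15.6]
```

View pics/w1z.png

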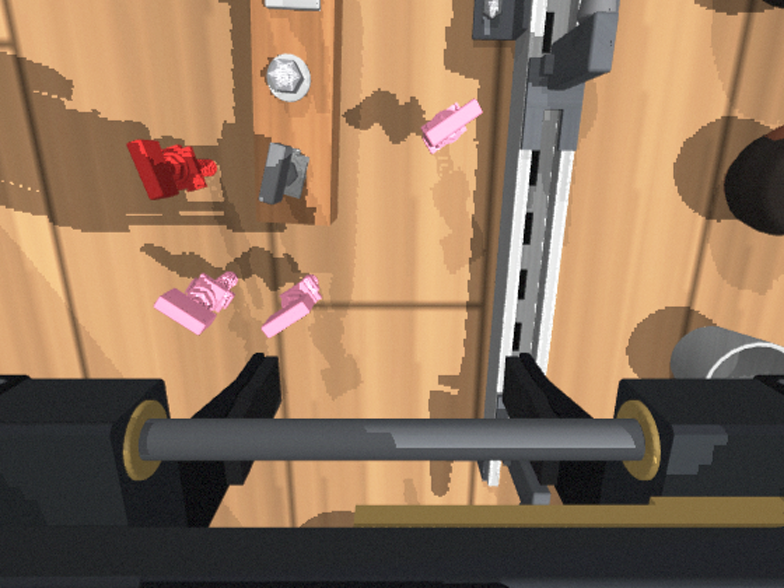

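The wrist view shows the spring stud at zoomed (285,175), the hex bolt at (288,77), the rail slot along u≈530, and the free stake's foot end at about (550,150). I'll zoom on the stud and rail.

```bash
python3 - <<'E'
from h import *
im,c=load('w1')
a=cv2.resize(im[90:160,170:240],None,fx=8,fy=8,interpolation=cv2.INTER_NEAREST); 
b=cv2.resize(im[0:300,330:450],None,fx=2.,fy=2.,interpolation=cv2.INTER_CUBIC)
o=np.zeros((600,800,3),np.uint8); o[:560,:560]=a; o[:600,560:800]=b[:600]
cv2.imwrite('pics/w1q.png',o[:,:,::-1])
E
```

```text
(no output)
```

View pics/w1q.png

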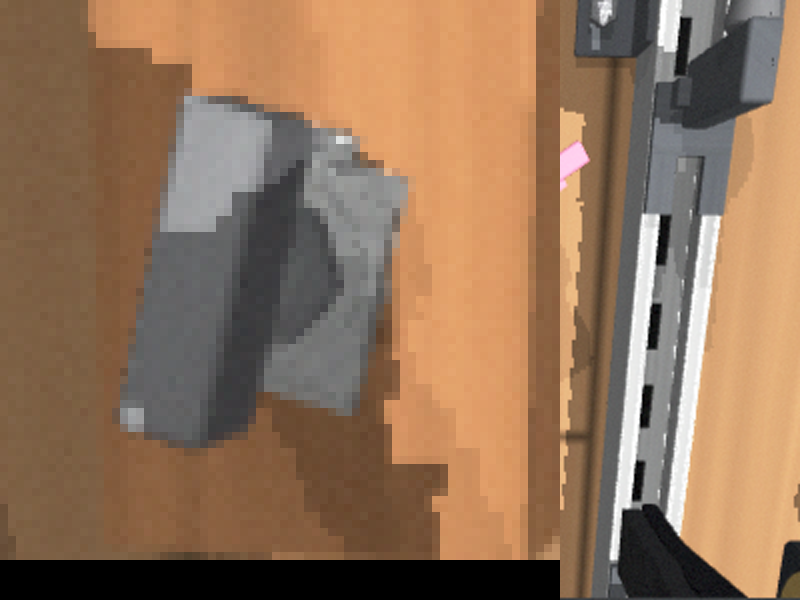

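```bash
python3 - <<'E'
from h import *
im,c=load('w1')
q=[(183,97),(273,112),(210,445),(121,430)]
P=[onz(c,170+x/8-.5,90+y/8-.5,.1125) for x,y in q]
P=np.array(P);print(P.round(4)); print('centre',P.mean(0),'len',np.linalg.norm(P[0]-P[3]),np.linalg.norm(P[1]-P[2]),'th',np.linalg.norm(P[0]-P[1]),np.linalg.norm(P[2]-P[3]))
d=(P[0]-P[3]+P[1]-P[2]); print('bar angle',np.degrees(np.arctan2(d[1],d[0])))
g=cv2.cvtColor(im,cv2.COLOR_RGB2GRAY).astype(int)
for v in (120,150,180,210,230):
    print(v,list(zip(range(345,420),g[v,345:420])))
E
```

```text
[[0.4464 0.0632 0.1125]
 [0.4556 0.0617 0.1125]
 [0.4466 0.0277 0.1125]
 [0.4371 0.0293 0.1125]]
centre [0.44642592 0.04546336 0.1125    ] len 0.03518404981440562 0.03523291646627367 th 0.009372974141785137 0.009603348172775555
bar angle 74.91581914815234
120 [(345, np.int64(116)), (346, np.int64(110)), (347, np.int64(106)), (348, np.int64(97)), (349, np.int64(85)), (350, np.int64(77)), (351, np.int64(69)), (352, np.int64(69)), (353, np.int64(83)), (354, np.int64(93)), (355, np.int64(99)), (356, np.int64(111)), (357, np.int64(114)), (358, np.int64(112)), (359, np.int64(111)), (360, np.int64(105)), (361, np.int64(94)), (362, np.int64(95)), (363, np.int64(98)), (364, np.int64(94)), (365, np.int64(94)), (366, np.int64(95)), (367, np.int64(94)), (368, np.int64(97)), (369, np.int64(177)), (370, np.int64(246)), (371, np.int64(239)), (372, np.int64(246)), (373, np.int64(233)), (374, np.int64(231)), (375, np.int64(233)), (376, np.int64(251)), (377, np.int64(253)), (378, np.int64(182)), (379, np.int64(16)), (380, np.int64(17)), (381, np.int64(17)), (382, np.int64(18)), (383, np.int64(29)), (3
[... 6630 characters left out ...]
8, np.int64(239)), (389, np.int64(235)), (390, np.int64(234)), (391, np.int64(234)), (392, np.int64(247)), (393, np.int64(253)), (394, np.int64(248)), (395, np.int64(186)), (396, np.int64(183)), (397, np.int64(178)), (398, np.int64(176)), (399, np.int64(176)), (400, np.int64(173)), (401, np.int64(173)), (402, np.int64(173)), (403, np.int64(175)), (404, np.int64(178)), (405, np.int64(177)), (406, np.int64(182)), (407, np.int64(183)), (408, np.int64(183)), (409, np.int64(183)), (410, np.int64(184)), (411, np.int64(182)), (412, np.int64(181)), (413, np.int64(178)), (414, np.int64(177)), (415, np.int64(175)), (416, np.int64(175)), (417, np.int64(173)), (418, np.int64(176)), (419, np.int64(177))]
```

```bash
cat >> h.py <<'E'
def railfit(im,c,rows,lo,hi,z=.041,thr=200):
    g=cv2.cvtColor(im,cv2.COLOR_RGB2GRAY).astype(float); E=[]
    for v in rows:
        r=g[v]; w=(r[lo:hi]>thr).astype(int); dd=np.diff(w); up=np.where(dd==1)[0]+lo; dn=np.where(dd==-1)[0]+lo
        runs=[(a,b) for a in up for b in dn if b>a and not any(a<k<b for k in dn)]
        runs=[(a,b) for a,b in runs if b-a>=5]
        if len(runs)!=2: continue
        row=[]
        for a,b in runs:
            # subpixel mid crossing
            h=160.; ua=a+ (h-r[a])/(r[a+1]-r[a]) if r[a]<h else a-1+(h-r[a-1])/(r[a]-r[a-1]+1e-9)
            h2=(r[b-2]+min(r[b+2],r[b+3]))/2; k=b-1
            while r[k+1]>h2: k+=1
            ub=k+(r[k]-h2)/(r[k]-r[k+1])
            row+= [ua,ub]
        E.append([onz(c,u,v,z)[:2] for u in row])
    return np.array(E)
def railreport(E):
    for i,n in enumerate(['-20.5','-11','+11','+20.5']):
        p=np.polyfit(E[:,i,1],E[:,i,0],1); res=E[:,i,0]-np.polyval(p,E[:,i,1]); 
        print(n,'x at mean y',np.polyval(p,E[:,i,1].mean()).round(5),'y',E[:,i,1].mean().round(4),'slope deg',np.degrees(np.arctan(p[0])).round(3),'rms',res.std().round(5))
    m=E[:,1:3,0].mean(1); p=np.polyfit(E[:,1,1],m,1); print('slot centre x=%.5f+%.5f*y'%(p[1],p[0]),'deg',np.degrees(np.arctan(p[0])))
    m=E[:,[0,3],0].mean(1); q=np.polyfit(E[:,1,1],m,1); print('outer centre x=%.5f+%.5f*y'%(q[1],q[0]))
E
python3 - <<'E'
from h import *
im,c=load('w1')
E=railfit(im,c,range(112,240),350,415); print(len(E)); railreport(E)
print(onz(c,560/2+0,1,0)) 
# free stake foot: fork tip edge at zoom (720,213)->u=330+(720-560)/2, v=213/2, z=.0465
for x,y in [(648,213),(722,213),(690,157),(672,155),(704,157)]: print('foot',onz(c,330+(x-560)/2-.5,y/2-.5,.0465))
for x,y in [(690,82),(785,18),(775,103),(690,127)]: print('post top?',onz(c,330+(x-560)/2-.5,y/2-.5,.1185))
E
```

```text
128
-20.5 x at mean y 0.61217 y -0.0127 slope deg 0.854 rms 0.00013
-11 x at mean y 0.62208 y -0.0127 slope deg 0.808 rms 0.00016
+11 x at mean y 0.64356 y -0.0127 slope deg 0.829 rms 0.00017
+20.5 x at mean y 0.65368 y -0.0127 slope deg 0.768 rms 0.00017
slot centre x=0.63300+0.01428*y deg 0.8182465041626509
outer centre x=0.63311+0.01415*y
[0.51913585 0.16839501 0.        ]
foot [0.61511613 0.0614574  0.0465    ]
foot [0.65301779 0.06151518 0.0465    ]
foot [0.63384901 0.08808472 0.0465    ]
foot [0.62475422 0.08899849 0.0465    ]
foot [0.64085295 0.08809501 0.0465    ]
post top? [0.60775172 0.10796697 0.1185    ]
post top? [0.6413096  0.12972088 0.1185    ]
post top? [0.64168212 0.1006463  0.1185    ]
post top? [0.60941806 0.09202379 0.1185    ]
```

Rail: 41.5 mm measured outer width against 41 given, slot centre x≈0.633+0.0143y, yaw −0.8°. The fork tip at y=0.0615 puts the rail origin near y=−0.031, so slot_mid is near y=−0.042. The stud bar centre is about (0.446,0.045) at 75°, 35×9.5 mm measured against 36×10. Now hover over the stud.

```bash
python3 - <<'E'
from h import *
print(bot.read_state()['position'],plan((.4455,.045,.15),-15))
E
```

```text
[ 0.51956977 -0.02900767  0.23969028] (array([ 75. , -74.5,  90. ]), array([ 0.  ,  0.  , 15.01]))
```

Request:
{"method": "play_rows", "body": {
  "fingers": [120, 120, 120, 120, 120, 120, 120],
  "linear": [
    [20, -20, 25],
    [45, -45, 55],
    [65, -65, 80],
    [75, -74.5, 90],
    [75, -74.5, 90],
    [75, -74.5, 90],
    [75, -74.5, 90]
  ],
  "rot": [
    [0, 0, 5],
    [0, 0, 10],
    [0, 0, 15],
    [0, 0, 15],
    [0, 0, 15],
    [0, 0, 15],
    [0, 0, 15]
  ]
}}

```text
time_s: 2.9
position: [0.4478, 0.0441, 0.1505]
tcp_rot: [[0.259, 0.966, 0.004], [0.966, -0.259, -0.001], [0.0, 0.004, -1.0]]
force: [-0.1, -0.3, 0.3]
opening: 0.543
```

```bash
python3 - <<'E'
from h import *
print(setcmd([75,-74.5,90],[0,0,15]))
s=bot.read_state(); print(s['time_s'],s['position'],s['tcp_rot'].round(4),s['force'],s['opening'])
im,c=snap('wrist','w2')
cv2.imwrite('pics/w2z.png',cv2.resize(im,None,fx=1.4,fy=1.4,interpolation=cv2.INTER_CUBIC)[:,:,::-1])
E
```

```text
(array([0.44549671, 0.0449966 , 0.15      ]), array([[ 0.25873475,  0.96594841,  0.        ],
       [ 0.96594841, -0.25873475,  0.        ],
       [ 0.        ,  0.        , -1.        ]]))
2.9 [0.44778253 0.04411883 0.15054647] [[ 2.586e-01  9.660e-01  3.800e-03]
 [ 9.660e-01 -2.586e-01 -7.000e-04]
 [ 3.000e-04  3.900e-03 -1.000e+00]] [-0.11593272 -0.31310624  0.31350115] 0.5427279866410123
```

View pics/w2z.png

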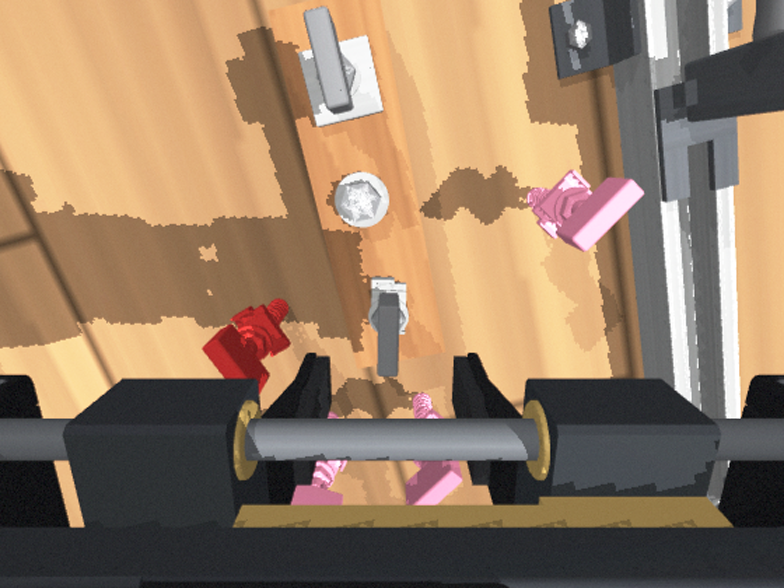

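The bar at zoomed (388,335) sits centred between the fingers (328 to 455) and parallel to them. The red decoy at (240,345) is clear of the left finger. Descend and close.

Request:
{"method": "play_rows", "body": {
  "fingers": [120, 120, 120, 120, 120, 120, 255, 255, 255, 255, 255, 255],
  "linear": [
    [0, 0, 15],
    [0, 0, 40],
    [0, 0, 57],
    [0, 0, 64.5],
    [0, 0, 64.5],
    [0, 0, 64.5],
    [0, 0, 64.5],
    [0, 0, 64.5],
    [0, 0, 64.5],
    [0, 0, 64.5],
    [0, 0, 64.5],
    [0, 0, 64.5]
  ],
  "rot": [
    [0, 0, 0],
    [0, 0, 0],
    [0, 0, 0],
    [0, 0, 0],
    [0, 0, 0],
    [0, 0, 0],
    [0, 0, 0],
    [0, 0, 0],
    [0, 0, 0],
    [0, 0, 0],
    [0, 0, 0],
    [0, 0, 0]
  ]
}}

```text
time_s: 4.15
position: [0.4458, 0.0446, 0.0851]
tcp_rot: [[0.259, 0.966, 0.0], [0.966, -0.259, -0.0], [0.0, 0.0, -1.0]]
force: [0.6, -0.1, 1.8]
opening: 0.112
```

```bash
python3 - <<'E'
from h import *
print(setcmd([0,0,64.5],[0,0,0]))
s=bot.read_state(); print(s['time_s'],s['position'],s['tcp_rot'].round(4),s['force'],s['moment'],s['opening']*87)
E
```

```text
(array([0.44549671, 0.0449966 , 0.0855    ]), array([[ 0.25873475,  0.96594841,  0.        ],
       [ 0.96594841, -0.25873475,  0.        ],
       [ 0.        ,  0.        , -1.        ]]))
4.15 [0.44575268 0.04463872 0.0851289 ] [[ 2.587e-01  9.660e-01  3.000e-04]
 [ 9.660e-01 -2.587e-01 -0.000e+00]
 [ 0.000e+00  3.000e-04 -1.000e+00]] [ 0.56373424 -0.09620796  1.81831857] [-0.08964737  0.01618663  0.02125561] 9.700965009549646
```

Gripped: opening 9.7 mm on the 10 mm bar, with no notable force. Now lift straight out and move over the rail.

```bash
python3 - <<'E'
from h import *
print(plan((.6324,-.040,.16),-0.82))
E
```

```text
(array([-33.74, 202.53, -74.5 ]), array([  0.  ,   0.  , -14.17]))
```

Request:
{"method": "play_rows", "body": {
  "fingers": [255, 255, 255, 255, 255, 255, 255, 255, 255, 255, 255, 255, 255, 255, 255],
  "linear": [
    [0, 0, -5],
    [0, 0, -18],
    [0, 0, -40],
    [0, 0, -62],
    [0, 0, -72],
    [-2, 12, -74.5],
    [-7, 45, -74.5],
    [-15, 85, -74.5],
    [-22, 130, -74.5],
    [-29, 170, -74.5],
    [-33, 194, -74.5],
    [-33.74, 202.53, -74.5],
    [-33.74, 202.53, -74.5],
    [-33.74, 202.53, -74.5],
    [-33.74, 202.53, -74.5]
  ],
  "rot": [
    [0, 0, 0],
    [0, 0, 0],
    [0, 0, 0],
    [0, 0, 0],
    [0, 0, 0],
    [0, 0, 0],
    [0, 0, -3],
    [0, 0, -7],
    [0, 0, -11],
    [0, 0, -14.17],
    [0, 0, -14.17],
    [0, 0, -14.17],
    [0, 0, -14.17],
    [0, 0, -14.17],
    [0, 0, -14.17]
  ]
}}

```text
time_s: 5.65
position: [0.6307, -0.0394, 0.1591]
tcp_rot: [[0.014, 1.0, -0.003], [1.0, -0.014, 0.001], [0.001, -0.003, -1.0]]
force: [-1.4, 0.2, -2.4]
opening: 0.114
```

```bash
python3 - <<'E'
from h import *
print(setcmd([-33.74,202.53,-74.5],[0,0,-14.17]))
s=bot.read_state(); print(s['time_s'],s['position'],s['tcp_rot'].round(4),s['force'],s['moment'],s['opening']*87)
im,c=snap('wrist','w3')
cv2.imwrite('pics/w3z.png',cv2.resize(im,None,fx=1.4,fy=1.4,interpolation=cv2.INTER_CUBIC)[:,:,::-1])
E
```

```text
(array([ 0.63240053, -0.03999604,  0.16      ]), array([[ 0.01439847,  0.99989634,  0.        ],
       [ 0.99989634, -0.01439847,  0.        ],
       [ 0.        ,  0.        , -1.        ]]))
5.65 [ 0.63066617 -0.03938437  0.15907693] [[ 1.370e-02  9.999e-01 -2.800e-03]
 [ 9.999e-01 -1.370e-02  7.000e-04]
 [ 7.000e-04 -2.800e-03 -1.000e+00]] [-1.39160893  0.18536162 -2.42650766] [-0.09870074  0.05432363 -0.00175769] 9.903851747163367
```

View pics/w3z.png

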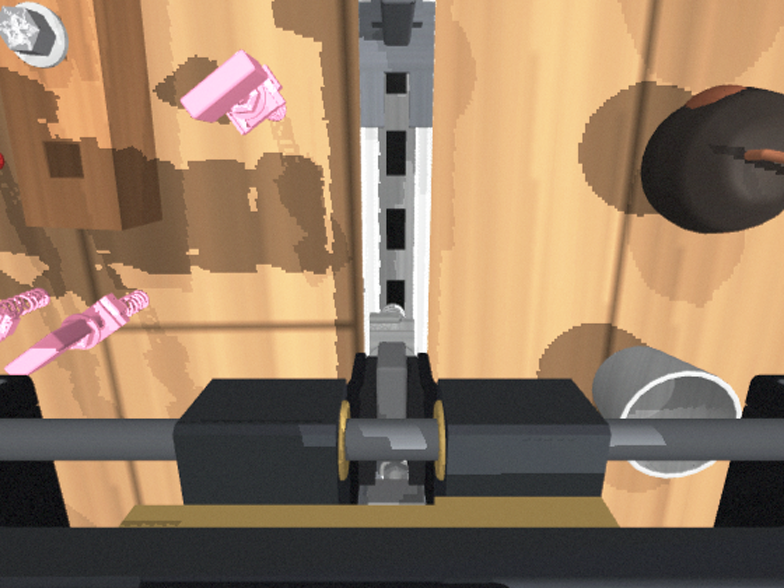

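```bash
python3 - <<'E'
from h import *
im,c=load('w3')
a=cv2.resize(im[205:285,240:320],None,fx=7,fy=7,interpolation=cv2.INTER_NEAREST); cv2.imwrite('pics/w3q.png',a[:,:,::-1])
E=railfit(im,c,range(105,200),250,318); print(len(E)); railreport(E)
s=bot.read_state(); print(s['position'], s['tcp_rot'].round(4).tolist())
p=s['position'];R=s['tcp_rot']
for n,t in [('barTop -y',(0,-.005,-.0274)),('barTop +y',(0,.005,-.0274)),('barTop x+ end',(.018,0,-.0274)),('nut low +x',(.0165,0,.0351)),('nut top+x edge +y',(.0165,.01,.0266)),('nut top +x -y',(.0165,-.01,.0266)),('tip',(0,0,0))]:
    print(n,proj(c,p+R@np.array(t)))
E
```

```text
95
-20.5 x at mean y 0.61227 y 0.0121 slope deg 0.991 rms 0.0001
-11 x at mean y 0.623 y 0.012 slope deg 0.788 rms 0.00046
+11 x at mean y 3.63531 y -0.0301 slope deg -89.184 rms 1.57495
+20.5 x at mean y 0.65391 y 0.0115 slope deg 0.759 rms 0.00011
slot centre x=2.61194+-40.34586*y deg -88.58017541046479
outer centre x=0.63291+0.01527*y
[ 0.63100195 -0.03945215  0.1593922 ] [[0.0137, 0.9999, -0.0019], [0.9999, -0.0137, 0.0005], [0.0005, -0.0019, -1.0]]
barTop -y [270.1515966  299.68297513]
barTop +y [291.70213243 299.68159982]
barTop x+ end [280.95182328 264.30960341]
nut low +x [280.60963925 223.22234427]
nut top+x edge +y [297.14336953 227.66544317]
nut top +x -y [264.14653756 227.67663602]
tip [280.75685716 272.49854845]
```

View pics/w3q.png

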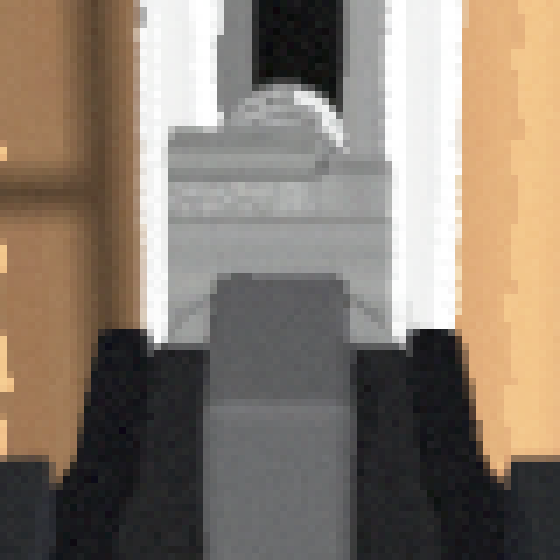

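In this picture the nut (u 264 to 295.7) lies over the slot, slightly left of the predicted centre by about 0.4 mm. Lowering until the nut is about 11 mm above the lips gives a direct nut-to-slot comparison.

Request:
{"method": "play_rows", "body": {
  "fingers": [255, 255, 255, 255, 255, 255, 255, 255, 255],
  "linear": [
    [0, 0, 0],
    [0, 0, 15],
    [0, 0, 30],
    [0, 0, 45],
    [0, 0, 58],
    [0, 0, 69],
    [0, 0, 72],
    [0, 0, 72],
    [0, 0, 72]
  ],
  "rot": [
    [0, 0, 0],
    [0, 0, 0],
    [0, 0, 0],
    [0, 0, 0],
    [0, 0, 0],
    [0, 0, 0],
    [0, 0, 0],
    [0, 0, 0],
    [0, 0, 0]
  ]
}}

```text
time_s: 6.6
position: [0.6331, -0.0405, 0.088]
tcp_rot: [[0.014, 1.0, 0.001], [1.0, -0.014, -0.0], [-0.0, 0.001, -1.0]]
force: [-0.2, -0.4, -1.2]
opening: 0.109
```

```bash
python3 - <<'E'
from h import *
print(setcmd([0,0,72],[0,0,0]))
s=bot.read_state(); print(s['time_s'],s['position'],s['tcp_rot'].round(4).tolist(),s['force'],s['moment'],s['opening']*87)
im,c=snap('wrist','w4')
a=cv2.resize(im[180:290,230:330],None,fx=5.4,fy=5.4,interpolation=cv2.INTER_NEAREST); 
cv2.imwrite('pics/w4q.png',a[:,:,::-1])
im,c=snap('scene','s4')
a=cv2.resize(im[140:360,120:400],None,fx=2.8,fy=2.7,interpolation=cv2.INTER_CUBIC); cv2.imwrite('pics/s4z.png',a[:,:,::-1])
E
```

```text
(array([ 0.63240053, -0.03999604,  0.088     ]), array([[ 0.01439847,  0.99989634,  0.        ],
       [ 0.99989634, -0.01439847,  0.        ],
       [ 0.        ,  0.        , -1.        ]]))
6.6 [ 0.6330725  -0.04046938  0.08795347] [[0.0144, 0.9999, 0.001], [0.9999, -0.0144, -0.0002], [-0.0002, 0.001, -1.0]] [-0.18253131 -0.39632829 -1.17469999] [-0.11284685  0.03695555  0.00052341] 9.495851421724515
```

View pics/w4q.png

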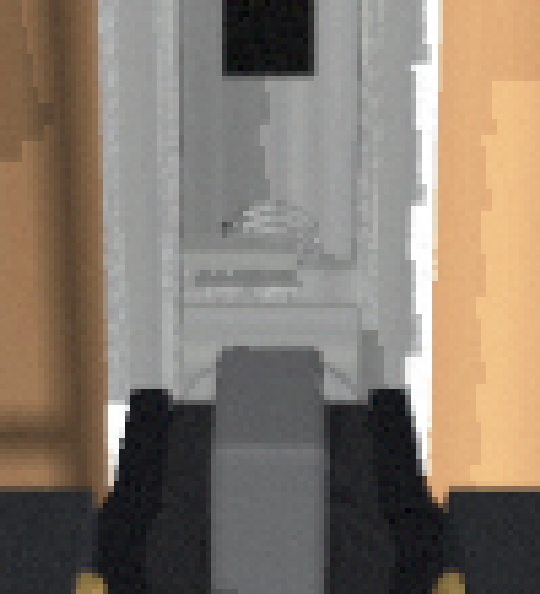

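View pics/s4z.png

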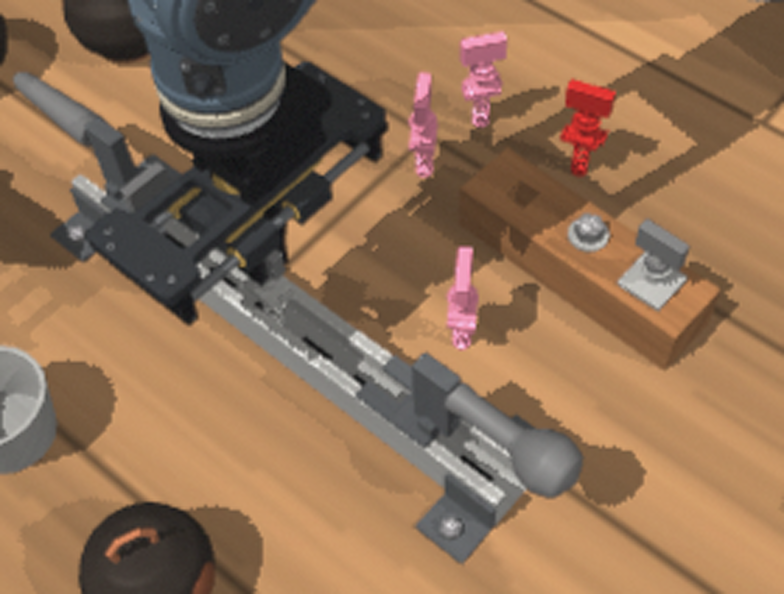

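Request:
{"method": "play_rows", "body": {
  "fingers": [255, 255, 255],
  "linear": [
    [0, 0, 0],
    [0, 0, 0],
    [0, 0, 0]
  ],
  "rot": [
    [0, 0, 0],
    [0, 0, 0],
    [0, 0, 0]
  ]
}}

```text
time_s: 7.0
position: [0.6327, -0.0404, 0.0878]
tcp_rot: [[0.014, 1.0, 0.0], [1.0, -0.014, -0.0], [-0.0, 0.0, -1.0]]
force: [0.3, 1.1, -1.8]
opening: 0.113
```

```bash
python3 - <<'E'
from h import *
s=bot.read_state(); print(s['time_s'],s['position'],s['force'],s['moment'],s['opening']*87)
im,c=snap('wrist','w5')
print(bot.read_state()['position'])
g=cv2.cvtColor(im,cv2.COLOR_RGB2GRAY).astype(int)
for r in [(120,130),(150,160),(190,200),(205,210),(215,222),(232,236),(238,242),(265,275)]:
    print(r, [(245+i,int(x)) for i,x in enumerate(g[r[0]:r[1],245:315].mean(0))])
a=cv2.resize(im[100:290,230:330],None,fx=5.4,fy=3,interpolation=cv2.INTER_NEAREST); 
cv2.imwrite('pics/w5q.png',a[:,:,::-1])
E
```

```text
7.0 [ 0.63267792 -0.04037523  0.08782264] [ 0.25131788  1.07334449 -1.78685368] [-0.0755936   0.07029538 -0.00507927] 9.828473703289418
[ 0.63261902 -0.04036107  0.08774995]
(120, 130) [(245, 120), (246, 171), (247, 252), (248, 253), (249, 252), (250, 252), (251, 243), (252, 243), (253, 242), (254, 240), (255, 240), (256, 239), (257, 239), (258, 244), (259, 247), (260, 251), (261, 246), (262, 209), (263, 227), (264, 190), (265, 134), (266, 133), (267, 132), (268, 131), (269, 132), (270, 129), (271, 75), (272, 59), (273, 59), (274, 58), (275, 59), (276, 58), (277, 58), (278, 59), (279, 58), (280, 58), (281, 59), (282, 58), (283, 60), (284, 61), (285, 61), (286, 60), (287, 60), (288, 80), (289, 141), (290, 162), (291, 163), (292, 165), (293, 166), (294, 166), (295, 162), (296, 144), (297, 147), (298, 241), (299, 251), (300, 246), (301, 242), (302, 239), (303, 230), (304, 229), (305, 227), (306, 226), (307, 224), (308, 224), (309, 236), (310, 252), (311, 253), (312, 253), (313, 240), (314, 180)]
(150, 160) [(245, 109), (246, 116), (247, 137), (248, 173), (249, 175), (250, 175), (251, 16
[... 5106 characters left out ...]
23), (254, 24), (255, 24), (256, 21), (257, 24), (258, 22), (259, 23), (260, 30), (261, 34), (262, 36), (263, 35), (264, 35), (265, 35), (266, 36), (267, 36), (268, 45), (269, 93), (270, 100), (271, 105), (272, 106), (273, 107), (274, 106), (275, 107), (276, 106), (277, 107), (278, 107), (279, 107), (280, 106), (281, 107), (282, 107), (283, 107), (284, 107), (285, 107), (286, 107), (287, 105), (288, 100), (289, 92), (290, 64), (291, 30), (292, 34), (293, 35), (294, 37), (295, 36), (296, 36), (297, 35), (298, 37), (299, 32), (300, 23), (301, 24), (302, 23), (303, 23), (304, 25), (305, 22), (306, 24), (307, 38), (308, 94), (309, 148), (310, 142), (311, 154), (312, 144), (313, 117), (314, 118)]
```

View pics/w5q.png

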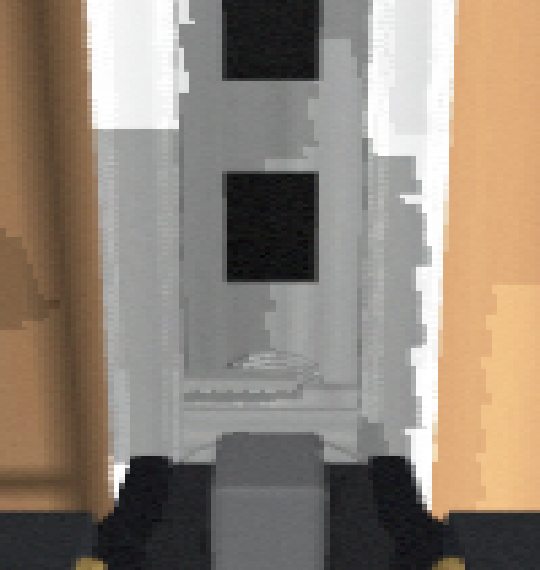

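Rail edges give a centre of u≈279.9, the nut 279.7 and the bar 279.3, so the nut is centred over the slot within about 0.3 mm and parallel to it. Lowering to the lead-in and checking the force.

Request:
{"method": "play_rows", "body": {
  "fingers": [255, 255, 255, 255, 255, 255, 255, 255],
  "linear": [
    [0, 0, 3],
    [0, 0, 7],
    [0, 0, 10],
    [0, 0, 11.5],
    [0, 0, 12.3],
    [0, 0, 13],
    [0, 0, 13.6],
    [0, 0, 13.8]
  ],
  "rot": [
    [0, 0, 0],
    [0, 0, 0],
    [0, 0, 0],
    [0, 0, 0],
    [0, 0, 0],
    [0, 0, 0],
    [0, 0, 0],
    [0, 0, 0]
  ]
}}

```text
time_s: 7.85
position: [0.6327, -0.0404, 0.074]
tcp_rot: [[0.014, 1.0, 0.0], [1.0, -0.014, -0.0], [-0.0, 0.0, -1.0]]
force: [-0.6, -0.7, 0.6]
opening: 0.112
```

```bash
python3 - <<'E'
from h import *
print(setcmd([0,0,13.8],[0,0,0])[0])
s=bot.read_state(); print(s['time_s'],s['position'],s['force'],s['moment'],s['opening']*87)
E
```

```text
[ 0.63240053 -0.03999604  0.0742    ]
7.85 [ 0.63265573 -0.04037776  0.07398322] [-0.64291611 -0.73837875  0.58768638] [-0.06297175  0.17214794  0.05254031] 9.760095806879889
```

The spring force rose about 2.4 N against 2.8 N expected, with no jam. Continue down.

Request:
{"method": "play_rows", "body": {
  "fingers": [255, 255, 255, 255, 255, 255, 255],
  "linear": [
    [0, 0, 0.8],
    [0, 0, 1.6],
    [0, 0, 2.6],
    [0, 0, 3.8],
    [0, 0, 5],
    [0, 0, 6],
    [0, 0, 6]
  ],
  "rot": [
    [0, 0, 0],
    [0, 0, 0],
    [0, 0, 0],
    [0, 0, 0],
    [0, 0, 0],
    [0, 0, 0],
    [0, 0, 0]
  ]
}}

```text
time_s: 8.55
position: [0.6327, -0.0404, 0.0679]
tcp_rot: [[0.014, 1.0, 0.0], [1.0, -0.014, -0.0], [-0.0, 0.0, -1.0]]
force: [-0.7, 0.7, 4.4]
opening: 0.112
```

```bash
python3 - <<'E'
from h import *
print(setcmd([0,0,6],[0,0,0])[0])
s=bot.read_state(); print(s['time_s'],s['position'],s['force'],s['moment'],s['opening']*87)
E
```

```text
[ 0.63240053 -0.03999604  0.0682    ]
8.55 [ 0.63270991 -0.04037853  0.06786976] [-0.73323333  0.74341824  4.41690328] [-0.00868893  0.18305509  0.01455726] 9.770185993290205
```

Request:
{"method": "play_rows", "body": {
  "fingers": [255, 255, 255, 255, 255, 255, 255, 255],
  "linear": [
    [0, 0, 1.2],
    [0, 0, 3],
    [0, 0, 5],
    [0, 0, 7],
    [0, 0, 9],
    [0, 0, 10.2],
    [0, 0, 10.8],
    [0, 0, 10.8]
  ],
  "rot": [
    [0, 0, 0],
    [0, 0, 0],
    [0, 0, 0],
    [0, 0, 0],
    [0, 0, 0],
    [0, 0, 0],
    [0, 0, 0],
    [0, 0, 0]
  ]
}}

```text
time_s: 9.35
position: [0.6328, -0.0404, 0.0578]
tcp_rot: [[0.014, 1.0, 0.001], [1.0, -0.014, -0.0], [-0.0, 0.001, -1.0]]
force: [-1.5, 0.8, 8.6]
opening: 0.111
```

```bash
python3 - <<'E'
from h import *
print(setcmd([0,0,10.8],[0,0,0])[0])
s=bot.read_state(); print(s['time_s'],s['position'],s['force'],s['moment'],s['opening']*87)
im,c=snap('wrist','w6')
a=cv2.resize(im[180:290,230:330],None,fx=5.4,fy=5.4,interpolation=cv2.INTER_NEAREST); cv2.imwrite('pics/w6q.png',a[:,:,::-1])
E
```

```text
[ 0.63240053 -0.03999604  0.0574    ]
9.35 [ 0.63284488 -0.04039049  0.05778613] [-1.518512    0.82181245  8.58927903] [0.00484722 0.47923919 0.01820848] 9.672634636480378
```

View pics/w6q.png

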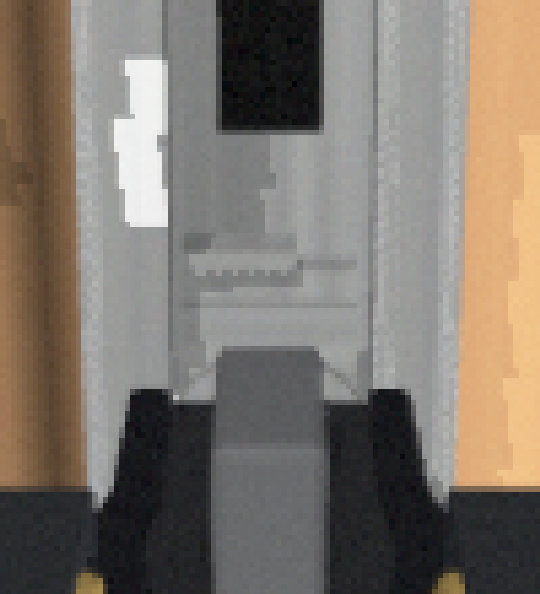

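The nut is inside the slot with clearance either side. The spring load of about 10.3 N fits an underside at 23–24 mm, the kinematics give 22.7. I'll go 1 mm lower and make the quarter turn clockwise.

Request:
{"method": "play_rows", "body": {
  "fingers": [255, 255, 255, 255, 255, 255, 255, 255, 255, 255],
  "linear": [
    [0, 0, 0.6],
    [0, 0, 1.2],
    [0, 0, 1.2],
    [0, 0, 1.2],
    [0, 0, 1.2],
    [0, 0, 1.2],
    [0, 0, 1.2],
    [0, 0, 1.2],
    [0, 0, 1.2],
    [0, 0, 1.2]
  ],
  "rot": [
    [0, 0, 0],
    [0, 0, 0],
    [0, 0, 0],
    [0, 0, 3],
    [0, 0, 8],
    [0, 0, 13],
    [0, 0, 18],
    [0, 0, 23],
    [0, 0, 28],
    [0, 0, 30]
  ]
}}

```text
time_s: 10.4
position: [0.6334, -0.0405, 0.057]
tcp_rot: [[0.514, 0.858, 0.002], [0.858, -0.514, -0.0], [0.001, 0.002, -1.0]]
force: [-1.1, 0.4, 10.5]
opening: 0.116
```

```bash
python3 - <<'E'
from h import *
print(setcmd([0,0,1.2],[0,0,30])[0])
s=bot.read_state(); print(s['time_s'],s['position'],s['force'],s['moment'],s['opening']*87,s['joint_positions'].round(1))
R=s['tcp_rot']; print(np.degrees(np.arctan2(R[1,1],R[0,1])))
E
```

```text
[ 0.63240053 -0.03999604  0.0562    ]
10.4 [ 0.63340695 -0.04051223  0.05697435] [-1.07707287  0.38461025 10.50634695] [-0.01396717  0.39535487  0.07359605] 10.049149732326217 [-13.7  43.   87.6   0.   49.3  17.2]
-30.951019325824124
```

No resistance to turning (moment z ≈ 0.07). Finishing the turn, with a 0.7 mm recentring.

Request:
{"method": "play_rows", "body": {
  "fingers": [255, 255, 255, 255, 255, 255, 255, 255, 255, 255, 255, 255, 255, 255],
  "linear": [
    [-0.2, -0.3, 0],
    [-0.4, -0.6, 0],
    [-0.4, -0.6, 0],
    [-0.4, -0.6, 0],
    [-0.4, -0.6, 0],
    [-0.4, -0.6, 0],
    [-0.4, -0.6, 0],
    [-0.4, -0.6, 0],
    [-0.4, -0.6, 0],
    [-0.4, -0.6, 0],
    [-0.4, -0.6, 0],
    [-0.4, -0.6, 0],
    [-0.4, -0.6, 0],
    [-0.4, -0.6, 0]
  ],
  "rot": [
    [0, 0, 3],
    [0, 0, 8],
    [0, 0, 13],
    [0, 0, 18],
    [0, 0, 23],
    [0, 0, 28],
    [0, 0, 33],
    [0, 0, 38],
    [0, 0, 43],
    [0, 0, 48],
    [0, 0, 53],
    [0, 0, 58],
    [0, 0, 60],
    [0, 0, 60]
  ]
}}

```text
time_s: 11.8
position: [0.6337, -0.0409, 0.0573]
tcp_rot: [[1.0, -0.015, 0.004], [-0.015, -1.0, -0.001], [0.004, 0.001, -1.0]]
force: [-0.6, -0.6, 10.0]
opening: 0.117
```

```bash
python3 - <<'E'
from h import *
print(setcmd([-.4,-.6,0],[0,0,60])[0])
s=bot.read_state(); print(s['time_s'],s['position'],s['force'],s['moment'],s['opening']*87,s['joint_positions'].round(1))
R=s['tcp_rot']; print(np.degrees(np.arctan2(R[1,1],R[0,1])),R.round(4).tolist())
im,c=snap('wrist','w7')
cv2.imwrite('pics/w7z.png',cv2.resize(im,None,fx=1.4,fy=1.4,interpolation=cv2.INTER_CUBIC)[:,:,::-1])
E
```

```text
[ 0.63168032 -0.04003209  0.0562    ]
11.8 [ 0.63369639 -0.04086028  0.05729089] [-0.57233725 -0.55972079  9.95724515] [-0.03123483  0.16786824  0.02539028] 10.170396610683559 [-13.8  43.   87.6  -0.   49.1  77.1]
-90.85398109424031 [[0.9999, -0.0149, 0.0044], [-0.0149, -0.9999, -0.0011], [0.0044, 0.001, -1.0]]
```

View pics/w7z.png

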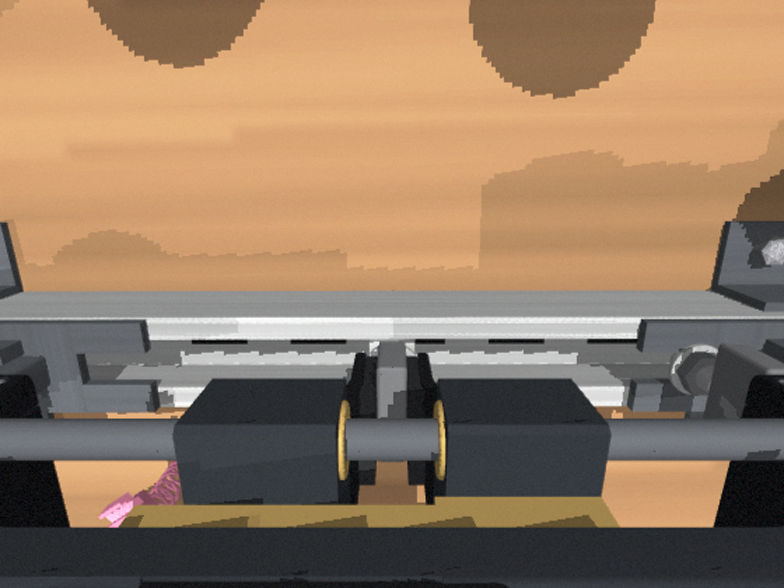

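The turn is done at −90.9°, but measured x has drifted +1 mm against the slot centre. I'll correct and watch the response before lifting.

Request:
{"method": "play_rows", "body": {
  "fingers": [255, 255, 255, 255],
  "linear": [
    [-0.5, 0, 0],
    [-1, 0, 0],
    [-1, 0, 0],
    [-1, 0, 0]
  ],
  "rot": [
    [0, 0, 0],
    [0, 0, 0],
    [0, 0, 0],
    [0, 0, 0]
  ]
}}

```text
time_s: 12.25
position: [0.6334, -0.0409, 0.0575]
tcp_rot: [[1.0, -0.015, 0.006], [-0.015, -1.0, -0.001], [0.006, 0.001, -1.0]]
force: [0.8, 1.1, 9.4]
opening: 0.11
```

```bash
python3 - <<'E'
from h import *
print(setcmd([-1,0,0],[0,0,0])[0])
s=bot.read_state(); print(s['time_s'],s['position'],s['force'],s['moment'],s['opening']*87,s['joint_positions'].round(2))
R=s['tcp_rot']; print(R.round(4).tolist())
im,c=load('w7')
a=cv2.resize(im[200:300,225:335],None,fx=7,fy=5.5,interpolation=cv2.INTER_NEAREST); cv2.imwrite('pics/w7q.png',a[:,:,::-1])
E
```

```text
[ 0.63068043 -0.04001769  0.0562    ]
12.25 [ 0.63344754 -0.04085077  0.05745629] [0.79902798 1.08191087 9.37046996] [0.03676402 0.02542157 0.00899544] 9.610150261696385 [-1.377e+01  4.292e+01  8.776e+01  2.000e-02  4.896e+01  7.705e+01]
[[0.9999, -0.0145, 0.0061], [-0.0145, -0.9999, -0.0012], [0.0061, 0.0011, -1.0]]
```

View pics/w7q.png

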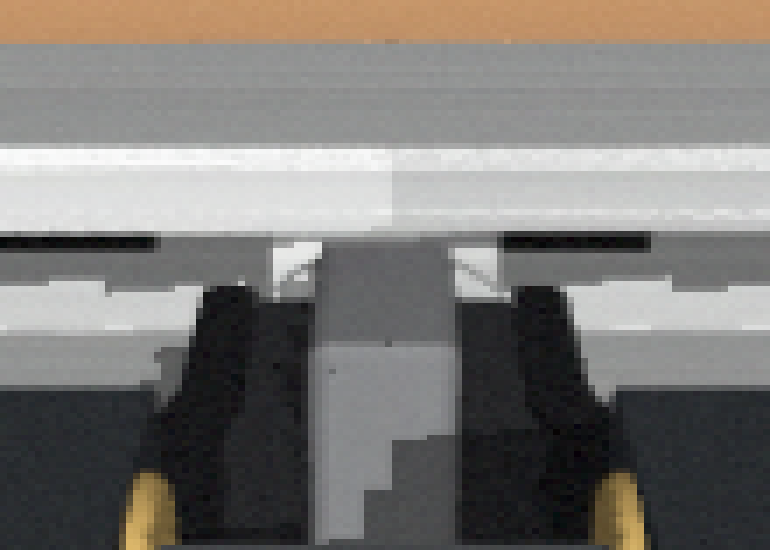

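```bash
python3 - <<'E'
from h import *
im,c=load('w7')
g=cv2.cvtColor(im,cv2.COLOR_RGB2GRAY).astype(int)
print('col rail far',[(r,int(g[r,230:245].mean())) for r in range(200,262)])
print('bar',[(r,int(g[r,276:282].mean())) for r in range(236,270)])
E
python3 - <<'E'
from h import *
im,c=load('w7')
for n,v,z in [('outer+20.5',226-.5,.041),('slot+11',242-.5,.041),('bar top end +18',262.4-.5,.0847)]:
    print(n,onz(c,279,v,z))
E
```

```text
col rail far [(200, 159), (201, 159), (202, 158), (203, 156), (204, 157), (205, 154), (206, 154), (207, 152), (208, 145), (209, 147), (210, 147), (211, 146), (212, 149), (213, 145), (214, 147), (215, 148), (216, 141), (217, 143), (218, 143), (219, 143), (220, 144), (221, 145), (222, 145), (223, 146), (224, 146), (225, 148), (226, 179), (227, 248), (228, 245), (229, 248), (230, 230), (231, 222), (232, 218), (233, 220), (234, 222), (235, 222), (236, 223), (237, 224), (238, 225), (239, 223), (240, 223), (241, 221), (242, 127), (243, 10), (244, 17), (245, 55), (246, 111), (247, 110), (248, 109), (249, 109), (250, 121), (251, 165), (252, 180), (253, 200), (254, 203), (255, 204), (256, 205), (257, 206), (258, 206), (259, 204), (260, 175), (261, 147)]
bar [(236, 218), (237, 221), (238, 228), (239, 218), (240, 215), (241, 202), (242, 168), (243, 132), (244, 107), (245, 98), (246, 98), (247, 98), (248, 97), (249, 98), (250, 98), (251, 99), (252, 99), (253, 99), (254, 100), (255, 99), (256, 99), (257, 100), (258, 100), (259, 99), (260, 99), (261, 101), (262, 116), (263, 144), (264, 141), (265, 139), (266, 137), (267, 138), (268, 136), (269, 137)]
outer+20.5 [ 0.65363111 -0.03991132  0.041     ]
slot+11 [ 0.64380728 -0.03975436  0.041     ]
bar top end +18 [ 0.65120776 -0.03991199  0.0847    ]
```

Rail centre and bar centre in the same picture agree within about 0.3 mm (0.6330 and 0.6332), well inside the ±1.25 mm groove play. The underside is at 22.4 mm by kinematics and 22.3 mm by spring force. Now I'll lift in small steps.

Request:
{"method": "play_rows", "body": {
  "fingers": [255, 255, 255, 255, 255, 255, 255],
  "linear": [
    [0, 0, -0.8],
    [0, 0, -1.6],
    [0, 0, -2.4],
    [0, 0, -3.2],
    [0, 0, -3.8],
    [0, 0, -3.8],
    [0, 0, -3.8]
  ],
  "rot": [
    [0, 0, 0],
    [0, 0, 0],
    [0, 0, 0],
    [0, 0, 0],
    [0, 0, 0],
    [0, 0, 0],
    [0, 0, 0]
  ]
}}

```text
time_s: 12.95
position: [0.6334, -0.0409, 0.061]
tcp_rot: [[1.0, -0.015, 0.006], [-0.015, -1.0, -0.001], [0.006, 0.001, -1.0]]
force: [1.6, 0.5, 7.8]
opening: 0.114
```

```bash
cat > st.py <<'E'
import sys
from h import *
a=eval(sys.argv[1]); b=eval(sys.argv[2]) if len(sys.argv)>2 else [0,0,0]
print('cmd',setcmd(a,b)[0].round(5))
s=bot.read_state(); R=s['tcp_rot']; print(s['time_s'],s['position'].round(5),'F',s['force'].round(2),'M',s['moment'].round(3),round(s['opening']*87,2),'z',R[:,2].round(4),'jaw',np.degrees(np.arctan2(R[1,1],R[0,1])).round(2))
E
python3 st.py "[0,0,-3.8]"
```

```text
cmd [ 0.63068 -0.04002  0.06   ]
12.95 [ 0.6334  -0.04089  0.06098] F [1.64 0.47 7.8 ] M [ 0.011 -0.037  0.041] 9.96 z [ 0.006  -0.0011 -1.    ] jaw -90.84
```

Request:
{"method": "play_rows", "body": {
  "fingers": [255, 255, 255, 255],
  "linear": [
    [0, 0, -0.5],
    [0, 0, -1],
    [0, 0, -1.5],
    [0, 0, -1.5]
  ],
  "rot": [
    [0, 0, 0],
    [0, 0, 0],
    [0, 0, 0],
    [0, 0, 0]
  ]
}}

```text
time_s: 13.35
position: [0.6334, -0.0409, 0.0624]
tcp_rot: [[1.0, -0.015, 0.006], [-0.015, -1.0, -0.001], [0.006, 0.001, -1.0]]
force: [2.0, -0.0, 6.5]
opening: 0.113
```

```bash
python3 st.py "[0,0,-1.5]"
```

```text
cmd [ 0.63068 -0.04002  0.0615 ]
13.35 [ 0.63337 -0.04086  0.06236] F [ 1.99 -0.05  6.51] M [-0.028 -0.157  0.069] 9.82 z [ 0.0059 -0.0011 -1.    ] jaw -90.83
```

Request:
{"method": "play_rows", "body": {
  "fingers": [255, 255, 255, 255],
  "linear": [
    [0.4, 0, -0.3],
    [0.8, 0, -0.6],
    [0.8, 0, -0.6],
    [0.8, 0, -0.6]
  ],
  "rot": [
    [0, 0, 0],
    [0, 0, 0],
    [0, 0, 0],
    [0, 0, 0]
  ]
}}

```text
time_s: 13.75
position: [0.6335, -0.0408, 0.0626]
tcp_rot: [[1.0, -0.014, 0.004], [-0.014, -1.0, -0.001], [0.004, 0.001, -1.0]]
force: [0.6, -0.2, 5.6]
opening: 0.111
```

```bash
python3 st.py "[0.8,0,-0.6]"
```

```text
cmd [ 0.63148 -0.04003  0.0621 ]
13.75 [ 0.63355 -0.04083  0.06262] F [ 0.6  -0.2   5.63] M [-0.084 -0.02  -0.041] 9.68 z [ 0.0044 -0.001  -1.    ] jaw -90.83
```

z now rises only 0.26 mm for 0.6 mm commanded, so the seat is reached at about 27.5 mm. I'll build the tug gradually.

Request:
{"method": "play_rows", "body": {
  "fingers": [255, 255, 255, 255],
  "linear": [
    [0.3, 0, -0.3],
    [0.5, 0, -0.6],
    [0.5, 0, -0.6],
    [0.5, 0, -0.6]
  ],
  "rot": [
    [0, 0, 0],
    [0, 0, 0],
    [0, 0, 0],
    [0, 0, 0]
  ]
}}

```text
time_s: 14.15
position: [0.6335, -0.0408, 0.0626]
tcp_rot: [[1.0, -0.015, 0.003], [-0.015, -1.0, -0.001], [0.003, 0.001, -1.0]]
force: [2.2, -1.3, 5.2]
opening: 0.111
```

```bash
python3 st.py "[0.5,0,-0.6]"
```

```text
cmd [ 0.63198 -0.04004  0.0627 ]
14.15 [ 0.63346 -0.04081  0.06264] F [ 2.21 -1.33  5.2 ] M [-0.216 -0.344 -0.012] 9.65 z [ 3.e-03 -8.e-04 -1.e+00] jaw -90.83
```

Request:
{"method": "play_rows", "body": {
  "fingers": [255, 255, 255, 255],
  "linear": [
    [0.3, 0, -0.4],
    [0.3, 0, -0.7],
    [0.3, 0, -0.7],
    [0.3, 0, -0.7]
  ],
  "rot": [
    [0, 0, 0],
    [0, 0, 0],
    [0, 0, 0],
    [0, 0, 0]
  ]
}}

```text
time_s: 14.55
position: [0.6334, -0.0408, 0.0627]
tcp_rot: [[1.0, -0.015, 0.002], [-0.015, -1.0, -0.001], [0.002, 0.001, -1.0]]
force: [5.2, -0.8, -0.9]
opening: 0.115
```

```bash
python3 st.py "[0.3,0,-0.7]"
```

```text
cmd [ 0.63228 -0.04004  0.0634 ]
14.55 [ 0.6334  -0.04076  0.06271] F [ 5.21 -0.82 -0.92] M [-0.371 -0.858 -0.013] 10.03 z [ 2.e-03 -5.e-04 -1.e+00] jaw -90.83
```

Request:
{"method": "play_rows", "body": {
  "fingers": [255, 255, 255, 255],
  "linear": [
    [0.6, 0, -0.2],
    [1.2, 0, -0.5],
    [1.2, 0, -0.5],
    [1.2, 0, -0.5]
  ],
  "rot": [
    [0, 0, 0],
    [0, 0, 0],
    [0, 0, 0],
    [0, 0, 0]
  ]
}}

```text
time_s: 14.95
position: [0.6335, -0.0407, 0.0628]
tcp_rot: [[1.0, -0.014, -0.001], [-0.014, -1.0, -0.0], [-0.001, 0.0, -1.0]]
force: [3.8, -2.4, -3.7]
opening: 0.113
```

```bash
python3 st.py "[1.2,0,-0.5]"
```

```text
cmd [ 0.63348 -0.04006  0.0639 ]
14.95 [ 0.63347 -0.04072  0.06277] F [ 3.79 -2.38 -3.75] M [-0.537 -0.801 -0.003] 9.8 z [-5.e-04 -4.e-04 -1.e+00] jaw -90.82
```

Request:
{"method": "play_rows", "body": {
  "fingers": [255, 255, 255, 255],
  "linear": [
    [0.4, 0.3, -0.3],
    [0.8, 0.5, -0.6],
    [0.8, 0.5, -0.6],
    [0.8, 0.5, -0.6]
  ],
  "rot": [
    [0, 0, 0],
    [0, 0, 0],
    [0, 0, 0],
    [0, 0, 0]
  ]
}}

```text
time_s: 15.35
position: [0.6335, -0.0408, 0.0629]
tcp_rot: [[1.0, -0.014, -0.002], [-0.014, -1.0, 0.0], [-0.002, -0.0, -1.0]]
force: [5.0, -2.9, -10.8]
opening: 0.112
```

```bash
python3 st.py "[0.8,0.5,-0.6]"
```

```text
cmd [ 0.63427 -0.04057  0.0645 ]
15.35 [ 0.6335  -0.04077  0.06287] F [  4.98  -2.88 -10.83] M [-0.433 -0.83   0.036] 9.72 z [-2.3e-03  4.0e-04 -1.0e+00] jaw -90.82
```

The tug has reached −10.8 N. Holding it steady.

Request:
{"method": "play_rows", "body": {
  "fingers": [255, 255, 255, 255],
  "linear": [
    [0, 0, 0],
    [0, 0, 0],
    [0, 0, 0],
    [0, 0, 0]
  ],
  "rot": [
    [0, 0, 0],
    [0, 0, 0],
    [0, 0, 0],
    [0, 0, 0]
  ]
}}

```text
time_s: 15.75
position: [0.6335, -0.0407, 0.0629]
tcp_rot: [[1.0, -0.014, -0.002], [-0.014, -1.0, 0.0], [-0.002, -0.0, -1.0]]
force: [4.6, -1.9, -11.7]
opening: 0.115
```

```bash
python3 st.py "[0,0,0]"
```

```text
cmd [ 0.63427 -0.04057  0.0645 ]
15.75 [ 0.63349 -0.04072  0.06287] F [  4.63  -1.89 -11.75] M [-0.474 -0.831 -0.023] 9.97 z [-2.3e-03  5.0e-04 -1.0e+00] jaw -90.82
```

Request:
{"method": "play_rows", "body": {
  "fingers": [255, 255, 255, 255, 255, 255, 255, 255, 255, 255],
  "linear": [
    [0, 0, 0.1],
    [0, 0, 0.1],
    [0, 0, 0.1],
    [0, 0, 0.1],
    [0, 0, 0.1],
    [0, 0, 0.1],
    [0, 0, 0.1],
    [0, 0, 0.1],
    [0, 0, 0.1],
    [0, 0, 0.1]
  ],
  "rot": [
    [0, 0, 0],
    [0, 0, 0],
    [0, 0, 0],
    [0, 0, 0],
    [0, 0, 0],
    [0, 0, 0],
    [0, 0, 0],
    [0, 0, 0],
    [0, 0, 0],
    [0, 0, 0]
  ]
}}

```text
time_s: 16.75
position: [0.6335, -0.0408, 0.0629]
tcp_rot: [[1.0, -0.014, -0.002], [-0.014, -1.0, 0.0], [-0.002, -0.0, -1.0]]
force: [4.2, -1.8, -14.7]
opening: 0.114
```

```bash
python3 st.py "[0,0,0.1]"
```

```text
cmd [ 0.63427 -0.04057  0.0644 ]
16.75 [ 0.63348 -0.04076  0.06289] F [  4.15  -1.81 -14.73] M [-0.486 -0.84   0.043] 9.93 z [-2.3e-03  4.0e-04 -1.0e+00] jaw -90.82
```

The force creeps up because the arm controller integrates the error. I'll ease back and hold again near 10 N for over a second.

Request:
{"method": "play_rows", "body": {
  "fingers": [255, 255, 255, 255, 255, 255, 255],
  "linear": [
    [0, 0, 0.4],
    [0, 0, 0.43],
    [0, 0, 0.46],
    [0, 0, 0.49],
    [0, 0, 0.52],
    [0, 0, 0.55],
    [0, 0, 0.58]
  ],
  "rot": [
    [0, 0, 0],
    [0, 0, 0],
    [0, 0, 0],
    [0, 0, 0],
    [0, 0, 0],
    [0, 0, 0],
    [0, 0, 0]
  ]
}}

```text
time_s: 17.45
position: [0.6336, -0.0407, 0.0629]
tcp_rot: [[1.0, -0.014, -0.002], [-0.014, -1.0, 0.0], [-0.002, -0.0, -1.0]]
force: [2.2, -2.2, -15.5]
opening: 0.11
```

```bash
python3 st.py "[0,0,0.58]"
```

```text
cmd [ 0.63427 -0.04057  0.06382]
17.45 [ 0.63357 -0.04073  0.06291] F [  2.16  -2.25 -15.53] M [-0.5   -0.39  -0.006] 9.55 z [-2.e-03  4.e-04 -1.e+00] jaw -90.82
```

Request:
{"method": "play_rows", "body": {
  "fingers": [255, 255, 255, 255],
  "linear": [
    [0, 0, 0.5],
    [0, 0, 0.9],
    [0, 0, 0.9],
    [0, 0, 0.9]
  ],
  "rot": [
    [0, 0, 0],
    [0, 0, 0],
    [0, 0, 0],
    [0, 0, 0]
  ]
}}

```text
time_s: 17.85
position: [0.6337, -0.0408, 0.0628]
tcp_rot: [[1.0, -0.014, -0.001], [-0.014, -1.0, 0.0], [-0.001, -0.0, -1.0]]
force: [-2.0, -1.3, -9.3]
opening: 0.114
```

```bash
python3 st.py "[0,0,0.9]"
```

```text
cmd [ 0.63427 -0.04057  0.06292]
17.85 [ 0.63371 -0.04078  0.06283] F [-1.98 -1.3  -9.3 ] M [-0.403  0.223  0.024] 9.89 z [-1.5e-03  2.0e-04 -1.0e+00] jaw -90.82
```

Request:
{"method": "play_rows", "body": {
  "fingers": [255, 255, 255, 255, 255, 255, 255, 255, 255, 255, 255, 255],
  "linear": [
    [-0.3, 0, -0.1],
    [-0.3, 0, -0.1],
    [-0.3, 0, -0.1],
    [-0.3, 0, -0.1],
    [-0.3, 0, -0.1],
    [-0.3, 0, -0.1],
    [-0.3, 0, -0.1],
    [-0.3, 0, -0.1],
    [-0.3, 0, -0.1],
    [-0.3, 0, -0.1],
    [-0.3, 0, -0.1],
    [-0.3, 0, -0.1]
  ],
  "rot": [
    [0, 0, 0],
    [0, 0, 0],
    [0, 0, 0],
    [0, 0, 0],
    [0, 0, 0],
    [0, 0, 0],
    [0, 0, 0],
    [0, 0, 0],
    [0, 0, 0],
    [0, 0, 0],
    [0, 0, 0],
    [0, 0, 0]
  ]
}}

```text
time_s: 19.05
position: [0.634, -0.0408, 0.0628]
tcp_rot: [[1.0, -0.014, -0.0], [-0.014, -1.0, 0.0], [-0.0, -0.0, -1.0]]
force: [-5.2, -0.9, -2.5]
opening: 0.111
```

```bash
python3 st.py "[-0.3,0,-0.1]"
```

```text
cmd [ 0.63397 -0.04057  0.06302]
19.05 [ 0.634   -0.04081  0.06277] F [-5.17 -0.9  -2.48] M [-0.212  0.872 -0.008] 9.67 z [-3.e-04  1.e-04 -1.e+00] jaw -90.82
```

The force fell back to −2.5 N. I'll redo the tug with shorter feedback steps, so that it holds steadily near 10 N.

Request:
{"method": "play_rows", "body": {
  "fingers": [255, 255, 255],
  "linear": [
    [-0.3, 0, -0.4],
    [-0.6, 0, -0.8],
    [-0.6, 0, -0.8]
  ],
  "rot": [
    [0, 0, 0],
    [0, 0, 0],
    [0, 0, 0]
  ]
}}

```text
time_s: 19.35
position: [0.6338, -0.0408, 0.0628]
tcp_rot: [[1.0, -0.015, 0.001], [-0.015, -1.0, 0.0], [0.001, -0.0, -1.0]]
force: [-1.3, -0.7, -8.2]
opening: 0.109
```

```bash
python3 st.py "[-0.6,0,-0.8]"
```

```text
cmd [ 0.63337 -0.04056  0.06382]
19.35 [ 0.63383 -0.04081  0.06283] F [-1.26 -0.68 -8.21] M [-0.128  0.334 -0.005] 9.48 z [ 6.e-04  2.e-04 -1.e+00] jaw -90.83
```

Request:
{"method": "play_rows", "body": {
  "fingers": [255, 255, 255, 255],
  "linear": [
    [0, 0, -0.15],
    [0, 0, -0.15],
    [0, 0, -0.12],
    [0, 0, -0.08]
  ],
  "rot": [
    [0, 0, 0],
    [0, 0, 0],
    [0, 0, 0],
    [0, 0, 0]
  ]
}}

```text
time_s: 19.75
position: [0.6338, -0.0409, 0.0629]
tcp_rot: [[1.0, -0.015, 0.0], [-0.015, -1.0, 0.0], [0.0, -0.0, -1.0]]
force: [1.5, -0.4, -13.5]
opening: 0.109
```

```bash
python3 st.py "[0,0,-0.08]"
```

```text
cmd [ 0.63337 -0.04056  0.0639 ]
19.75 [ 0.63378 -0.04085  0.0629 ] F [  1.47  -0.42 -13.51] M [-0.134 -0.017  0.044] 9.51 z [ 4.e-04  2.e-04 -1.e+00] jaw -90.83
```

Request:
{"method": "play_rows", "body": {
  "fingers": [255, 255, 255],
  "linear": [
    [0, 0, 0.5],
    [0, 0, 0.55],
    [0, 0, 0.6]
  ],
  "rot": [
    [0, 0, 0],
    [0, 0, 0],
    [0, 0, 0]
  ]
}}

```text
time_s: 20.05
position: [0.6338, -0.0408, 0.0629]
tcp_rot: [[1.0, -0.014, 0.001], [-0.014, -1.0, 0.0], [0.001, -0.0, -1.0]]
force: [0.9, -0.5, -12.5]
opening: 0.111
```

```bash
python3 st.py "[0,0,0.6]"
```

```text
cmd [ 0.63337 -0.04056  0.0633 ]
20.05 [ 0.63379 -0.04084  0.06287] F [  0.93  -0.5  -12.53] M [-0.006 -0.017 -0.004] 9.62 z [ 6.e-04  1.e-04 -1.e+00] jaw -90.83
```

Request:
{"method": "play_rows", "body": {
  "fingers": [255, 255, 255, 255],
  "linear": [
    [0, 0, 0.2],
    [0, 0, 0.2],
    [0, 0, 0.2],
    [0, 0, 0.2]
  ],
  "rot": [
    [0, 0, 0],
    [0, 0, 0],
    [0, 0, 0],
    [0, 0, 0]
  ]
}}

```text
time_s: 20.45
position: [0.6338, -0.0409, 0.0629]
tcp_rot: [[1.0, -0.014, 0.001], [-0.014, -1.0, 0.0], [0.001, -0.0, -1.0]]
force: [0.5, 0.6, -10.6]
opening: 0.111
```

```bash
python3 st.py "[0,0,0.2]"
```

```text
cmd [ 0.63337 -0.04056  0.0631 ]
20.45 [ 0.6338  -0.04087  0.06288] F [  0.52   0.61 -10.58] M [ 0.068  0.001 -0.035] 9.66 z [ 6.e-04  0.e+00 -1.e+00] jaw -90.83
```

Good, −10.6 N with almost no side force. Holding.

Request:
{"method": "play_rows", "body": {
  "fingers": [255, 255, 255, 255, 255],
  "linear": [
    [0, 0, 0],
    [0, 0, 0],
    [0, 0, 0],
    [0, 0, 0],
    [0, 0, 0]
  ],
  "rot": [
    [0, 0, 0],
    [0, 0, 0],
    [0, 0, 0],
    [0, 0, 0],
    [0, 0, 0]
  ]
}}

```text
time_s: 20.95
position: [0.6338, -0.0409, 0.0629]
tcp_rot: [[1.0, -0.014, 0.001], [-0.014, -1.0, -0.0], [0.001, 0.0, -1.0]]
force: [1.2, 0.4, -9.4]
opening: 0.113
```

```bash
python3 st.py "[0,0,0]"
```

```text
cmd [ 0.63337 -0.04056  0.0631 ]
20.95 [ 0.6338  -0.04092  0.06288] F [ 1.23  0.42 -9.35] M [ 0.07  -0.039  0.023] 9.79 z [ 6.e-04 -0.e+00 -1.e+00] jaw -90.83
```

Request:
{"method": "play_rows", "body": {
  "fingers": [255, 255, 255, 255, 255],
  "linear": [
    [0, 0, -0.08],
    [0, 0, -0.08],
    [0, 0, -0.08],
    [0, 0, -0.08],
    [0, 0, -0.08]
  ],
  "rot": [
    [0, 0, 0],
    [0, 0, 0],
    [0, 0, 0],
    [0, 0, 0],
    [0, 0, 0]
  ]
}}

```text
time_s: 21.45
position: [0.6338, -0.0409, 0.0628]
tcp_rot: [[1.0, -0.014, 0.0], [-0.014, -1.0, 0.0], [0.0, -0.0, -1.0]]
force: [1.9, 1.4, -8.8]
opening: 0.115
```

```bash
python3 st.py "[0,0,-0.08]"
```

```text
cmd [ 0.63337 -0.04056  0.06318]
21.45 [ 0.63375 -0.04092  0.06282] F [ 1.92  1.41 -8.77] M [ 0.168 -0.142 -0.007] 9.99 z [ 5.e-04  0.e+00 -1.e+00] jaw -90.83
```

The tug stayed between 8.8 and 12.5 N for 1.4 s with the stud at a constant height, so the catch is proven. Now relax and release.

Request:
{"method": "play_rows", "body": {
  "fingers": [255, 255, 255, 255, 255],
  "linear": [
    [0, 0, 0.3],
    [0, 0, 0.6],
    [0, 0, 0.8],
    [0, 0, 0.8],
    [0, 0, 0.8]
  ],
  "rot": [
    [0, 0, 0],
    [0, 0, 0],
    [0, 0, 0],
    [0, 0, 0],
    [0, 0, 0]
  ]
}}

```text
time_s: 21.95
position: [0.6338, -0.0409, 0.0628]
tcp_rot: [[1.0, -0.014, 0.001], [-0.014, -1.0, -0.0], [0.001, 0.0, -1.0]]
force: [-0.3, 1.3, -0.0]
opening: 0.105
```

```bash
python3 st.py "[0,0,0.8]"
```

```text
cmd [ 0.63337 -0.04056  0.06238]
21.95 [ 0.63381 -0.04094  0.06276] F [-0.33  1.26 -0.04] M [ 0.288  0.242 -0.017] 9.17 z [ 8.e-04 -2.e-04 -1.e+00] jaw -90.82
```

Request:
{"method": "play_rows", "body": {
  "fingers": [140, 140, 140, 140, 140, 140, 140, 140, 140, 140, 140, 140, 140, 140, 140, 140, 140, 140, 140, 140],
  "linear": [
    [0, 0, 0],
    [0, 0, 0],
    [0, 0, 0],
    [0, 0, 0],
    [0, 0, -5],
    [0, 0, -20],
    [0, 0, -45],
    [0, 0, -75],
    [0, 0, -105],
    [0, 0, -125],
    [0, 0, -130],
    [0, 0, -130],
    [0, 0, -130],
    [0, 0, -130],
    [0, 0, -130],
    [0, 0, -130],
    [0, 0, -130],
    [0, 0, -130],
    [0, 0, -130],
    [0, 0, -130]
  ],
  "rot": [
    [0, 0, 0],
    [0, 0, 0],
    [0, 0, 0],
    [0, 0, 0],
    [0, 0, 0],
    [0, 0, 0],
    [0, 0, 0],
    [0, 0, -3],
    [0, 0, -10],
    [0, 0, -18],
    [0, 0, -26],
    [0, 0, -34],
    [0, 0, -42],
    [0, 0, -50],
    [0, 0, -58],
    [0, 0, -66],
    [0, 0, -74],
    [0, 0, -82],
    [0, 0, -90],
    [0, 0, -90]
  ]
}}

```text
time_s: 23.95
position: [0.6337, -0.041, 0.1932]
tcp_rot: [[0.015, 1.0, 0.001], [1.0, -0.015, -0.0], [-0.0, 0.001, -1.0]]
force: [-0.4, 0.1, 0.3]
opening: 0.451
```

```bash
python3 st.py "[0,0,-130]" "[0,0,-90]"; python3 - <<'E'
from h import *
im,c=snap('wrist','w8')
cv2.imwrite('pics/w8z.png',cv2.resize(im,None,fx=1.4,fy=1.4,interpolation=cv2.INTER_CUBIC)[:,:,::-1])
im,c=snap('scene','s8')
a=cv2.resize(im[140:360,120:400],None,fx=2.8,fy=2.7,interpolation=cv2.INTER_CUBIC); cv2.imwrite('pics/s8z.png',a[:,:,::-1])
E
```

```text
cmd [ 0.63337 -0.04056  0.19238]
23.95 [ 0.63373 -0.04095  0.19325] F [-0.39  0.14  0.3 ] M [-0.068  0.034  0.008] 39.25 z [ 1.4e-03 -4.0e-04 -1.0e+00] jaw -0.83
```

View pics/w8z.png

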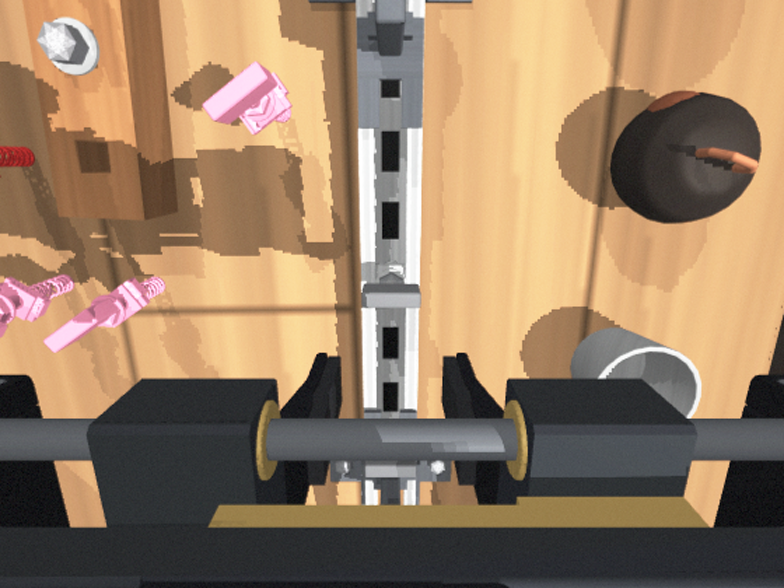

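View pics/s8z.png

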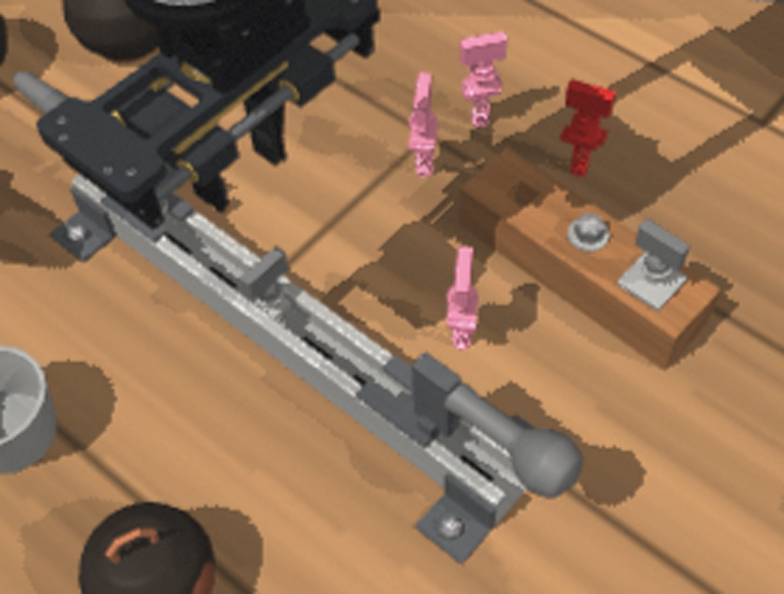

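The stud stands across the slot on its own at zoomed (391,295), and the fork tip is at row 128. Now I'll measure the sliding distance and the post.

```bash
python3 - <<'E'
from h import *
im,c=load('w8')
a=cv2.resize(im[185:225,250:310],None,fx=8,fy=8,interpolation=cv2.INTER_NEAREST)
b=cv2.resize(im[0:110,245:315],None,fx=5,fy=5,interpolation=cv2.INTER_NEAREST)
o=np.zeros((550,840,3),np.uint8); o[:320,:480]=a; o[:,485:835]=b; cv2.imwrite('pics/w8q.png',cv2.resize(o,(800,524))[:,:,::-1])
g=cv2.cvtColor(im,cv2.COLOR_RGB2GRAY).astype(int)
print('bar',[(r,int(g[r,270:288].mean())) for r in range(190,225)])
print('tip',[(r,int(g[r,257:263].mean()),int(g[r,293:300].mean())) for r in range(84,98)])
print('root',[(r,int(g[r,277:281].mean())) for r in range(30,80)])
E
```

```text
bar [(190, 204), (191, 194), (192, 197), (193, 200), (194, 163), (195, 152), (196, 134), (197, 123), (198, 115), (199, 115), (200, 125), (201, 128), (202, 112), (203, 96), (204, 95), (205, 97), (206, 97), (207, 96), (208, 104), (209, 151), (210, 179), (211, 189), (212, 187), (213, 187), (214, 186), (215, 186), (216, 185), (217, 185), (218, 182), (219, 160), (220, 129), (221, 133), (222, 133), (223, 132), (224, 133)]
tip [(84, 144, 130), (85, 144, 131), (86, 144, 130), (87, 144, 130), (88, 144, 129), (89, 143, 130), (90, 140, 132), (91, 153, 169), (92, 239, 239), (93, 239, 240), (94, 238, 239), (95, 238, 240), (96, 239, 239), (97, 239, 240)]
root [(30, 64), (31, 64), (32, 63), (33, 64), (34, 62), (35, 63), (36, 62), (37, 62), (38, 63), (39, 72), (40, 116), (41, 133), (42, 132), (43, 132), (44, 134), (45, 134), (46, 132), (47, 134), (48, 133), (49, 136), (50, 134), (51, 130), (52, 130), (53, 130), (54, 127), (55, 124), (56, 92), (57, 48), (58, 33), (59, 33), (60, 33), (61, 33), (62, 31), (63, 34), (64, 34), (65, 31), (66, 31), (67, 34), (68, 33), (69, 67), (70, 151), (71, 147), (72, 138), (73, 139), (74, 137), (75, 138), (76, 139), (77, 139), (78, 138), (79, 139)]
```

View pics/w8q.png

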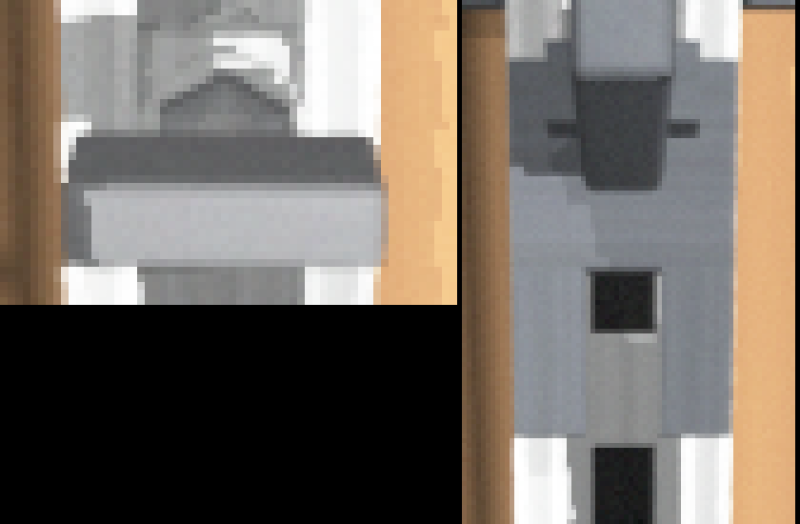

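```bash
python3 - <<'E'
from h import *
im,c=load('w8')
b1=onz(c,279,208.6,.090);b2=onz(c,279,219.1,.090); print('bar y',b1[1],b2[1],(b1+b2)/2, b1[1]-b2[1])
print('tip',onz(c,279,90.9,.0465),'root',onz(c,279,56.0,.0465),'post base front',onz(c,281,39.6,.0465),'post top front',onz(c,281,15.8,.1185))
# post width at top front edge: zoomed x 577..675
for x in (577,675): print('post side top',onz(c,245+(x*1.05-485)/5-.5,15.,.1185))
E=railfit(im,c,list(range(100,140)),250,312); print(len(E)); 
if len(E)>5: railreport(E)
print(bot.read_state()['position'])
E
```

```text
bar y -0.034558252536096956 -0.04380517637221942 [ 0.63316168 -0.03918171  0.09      ] 0.009246923836122467
tip [0.63472333 0.06063627 0.0465    ] root [0.63515935 0.08857996 0.0465    ] post base front [0.63704202 0.1011431  0.0465    ] post top front [0.6366119  0.10078098 0.1185    ]
post side top [0.62880138 0.10134482 0.1185    ]
post side top [0.64184857 0.10114993 0.1185    ]
40
-20.5 x at mean y 0.61256 y 0.0366 slope deg 1.177 rms 5e-05
-11 x at mean y 0.62353 y 0.0365 slope deg 1.699 rms 0.00051
+11 x at mean y -18.39069 y 0.3274 slope deg -89.125 rms 0.64559
+20.5 x at mean y 0.65439 y 0.036 slope deg 1.239 rms 8e-05
slot centre x=-32.96515+660.47224*y deg 89.91325034992416
outer centre x=0.63270+0.02109*y
[ 0.63375941 -0.0409633   0.19290652]
```

The fork seat is about 123 mm from the stud, and the fork's tip-to-root measures 27.9 mm against 28 given. The post centre is about (0.635, 0.115). Move over the post and descend with the jaw across it.

```bash
python3 - <<'E'
from h import *
print(plan((.635,.1135,.150),-0.82))
E
```

```text
(array([154.06,  -0.59,  42.38]), array([ 0.,  0., -0.]))
```

Request:
{"method": "play_rows", "body": {
  "fingers": [140, 140, 140, 140, 140, 140, 140, 140, 140],
  "linear": [
    [15, 0, 0],
    [45, 0, 5],
    [80, 0, 12],
    [115, 0, 25],
    [142, -0.5, 36],
    [154, -0.6, 42],
    [154, -0.6, 42.4],
    [154, -0.6, 42.4],
    [154, -0.6, 42.4]
  ],
  "rot": [
    [0, 0, 0],
    [0, 0, 0],
    [0, 0, 0],
    [0, 0, 0],
    [0, 0, 0],
    [0, 0, 0],
    [0, 0, 0],
    [0, 0, 0],
    [0, 0, 0]
  ]
}}

```text
time_s: 24.95
position: [0.6358, 0.1118, 0.1502]
tcp_rot: [[0.016, 1.0, 0.001], [1.0, -0.016, -0.0], [-0.0, 0.001, -1.0]]
force: [-0.3, 0.4, 0.6]
opening: 0.452
```

```bash
python3 st.py "[154,-0.6,42.4]"; python3 - <<'E'
from h import *
im,c=snap('wrist','w9')
cv2.imwrite('pics/w9z.png',cv2.resize(im,None,fx=1.4,fy=1.4,interpolation=cv2.INTER_CUBIC)[:,:,::-1])
E
```

```text
cmd [0.63499 0.11344 0.14998]
24.95 [0.63581 0.11178 0.15019] F [-0.25  0.38  0.56] M [-0.097  0.048 -0.001] 39.35 z [ 1.3e-03 -5.0e-04 -1.0e+00] jaw -0.92
```

View pics/w9z.png

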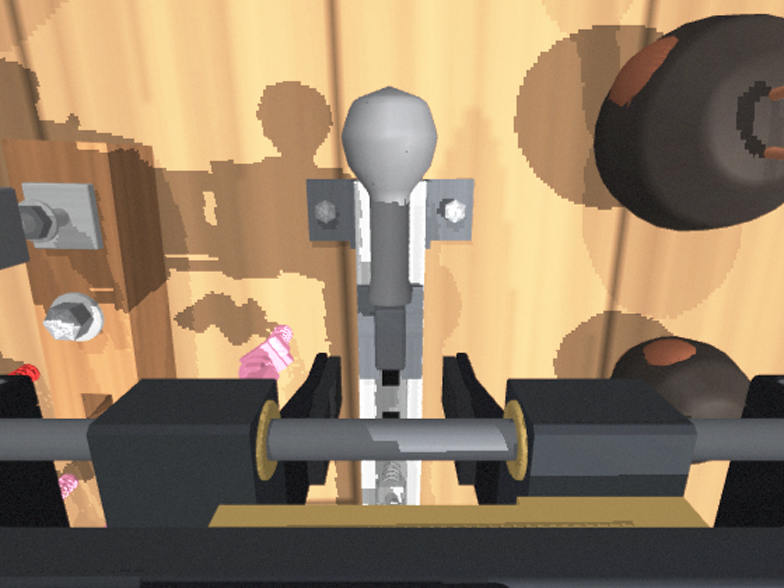

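```bash
python3 - <<'E'
from h import *
im,c=load('w9')
for v in (303,308,368,370): print(v,onz(c,391/1.4-.5,v/1.4-.5,.1185))
for u in (376,405): print(u,onz(c,u/1.4-.5,340/1.4-.5,.1185))
for u in (327,357,455): print('finger?',u)
print(bot.read_state()['position'])
E
```

```text
303 [0.63543851 0.1339667  0.1185    ]
308 [0.63539857 0.131653   0.1185    ]
368 [0.63489739 0.10262288 0.1185    ]
370 [0.63487996 0.10161307 0.1185    ]
376 [0.62836223 0.11658469 0.1185    ]
405 [0.64145947 0.11635999 0.1185    ]
finger? 327
finger? 357
finger? 455
[0.63583116 0.11164911 0.1502386 ]
```

The post top spans y 0.102–0.132, about 29.5 mm, and its centre is near x 0.635, inside the open jaw. Descend and grip.

Request:
{"method": "play_rows", "body": {
  "fingers": [140, 140, 140, 140, 140, 140, 255, 255, 255, 255, 255, 255],
  "linear": [
    [1, -0.3, 10],
    [1, -0.5, 30],
    [1, -0.5, 50],
    [1, -0.5, 62],
    [1, -0.5, 64],
    [1, -0.5, 64],
    [1, -0.5, 64],
    [1, -0.5, 64],
    [1, -0.5, 64],
    [1, -0.5, 64],
    [1, -0.5, 64],
    [1, -0.5, 64]
  ],
  "rot": [
    [0, 0, 0],
    [0, 0, 0],
    [0, 0, 0],
    [0, 0, 0],
    [0, 0, 0],
    [0, 0, 0],
    [0, 0, 0],
    [0, 0, 0],
    [0, 0, 0],
    [0, 0, 0],
    [0, 0, 0],
    [0, 0, 0]
  ]
}}

```text
time_s: 26.2
position: [0.6352, 0.1141, 0.0861]
tcp_rot: [[0.014, 1.0, 0.001], [1.0, -0.014, 0.0], [0.0, 0.001, -1.0]]
force: [0.7, 0.6, 2.3]
opening: 0.155
```

```bash
python3 st.py "[1,-0.5,64]"
```

```text
cmd [0.6345  0.11444 0.08598]
26.2 [0.63515 0.11414 0.08607] F [0.66 0.64 2.32] M [-0.11   0.02   0.024] 13.48 z [ 0.0012  0.     -1.    ] jaw -0.82
```

Gripped the post (13.5 mm, with almost no side force). Slide along the rail, stopping well short first.

Request:
{"method": "play_rows", "body": {
  "fingers": [255, 255, 255, 255, 255, 255, 255, 255, 255, 255, 255, 255, 255, 255, 255],
  "linear": [
    [-3, 0, 0],
    [-9, 0, 0],
    [-18, 0, 0],
    [-28, 0, 0],
    [-38, 0, 0],
    [-48, 0, 0],
    [-58, 0, 0],
    [-68, 0, 0],
    [-78, 0, 0],
    [-88, 0, 0],
    [-97, 0, 0],
    [-104, 0, 0],
    [-108, 0, 0],
    [-110, 0, 0],
    [-110, 0, 0]
  ],
  "rot": [
    [0, 0, 0],
    [0, 0, 0],
    [0, 0, 0],
    [0, 0, 0],
    [0, 0, 0],
    [0, 0, 0],
    [0, 0, 0],
    [0, 0, 0],
    [0, 0, 0],
    [0, 0, 0],
    [0, 0, 0],
    [0, 0, 0],
    [0, 0, 0],
    [0, 0, 0],
    [0, 0, 0]
  ]
}}

```text
time_s: 27.7
position: [0.6336, 0.0021, 0.0861]
tcp_rot: [[0.015, 1.0, 0.001], [1.0, -0.015, -0.001], [-0.001, 0.001, -1.0]]
force: [0.9, 0.7, 4.9]
opening: 0.157
```

```bash
python3 st.py "[-110,0,0]"; python3 - <<'E'
from h import *
im,c=snap('wrist','w10')
cv2.imwrite('pics/w10z.png',cv2.resize(im,None,fx=1.4,fy=1.4,interpolation=cv2.INTER_CUBIC)[:,:,::-1])
im,c=snap('scene','s10')
a=cv2.resize(im[180:340,140:340],None,fx=4,fy=3.7,interpolation=cv2.INTER_CUBIC); cv2.imwrite('pics/s10z.png',a[:,:,::-1])
E
```

```text
cmd [0.63292 0.00445 0.08598]
27.7 [0.63363 0.00211 0.08608] F [0.87 0.69 4.89] M [ 0.005 -0.069  0.096] 13.68 z [ 0.0015 -0.0012 -1.    ] jaw -0.87
```

View pics/s10z.png

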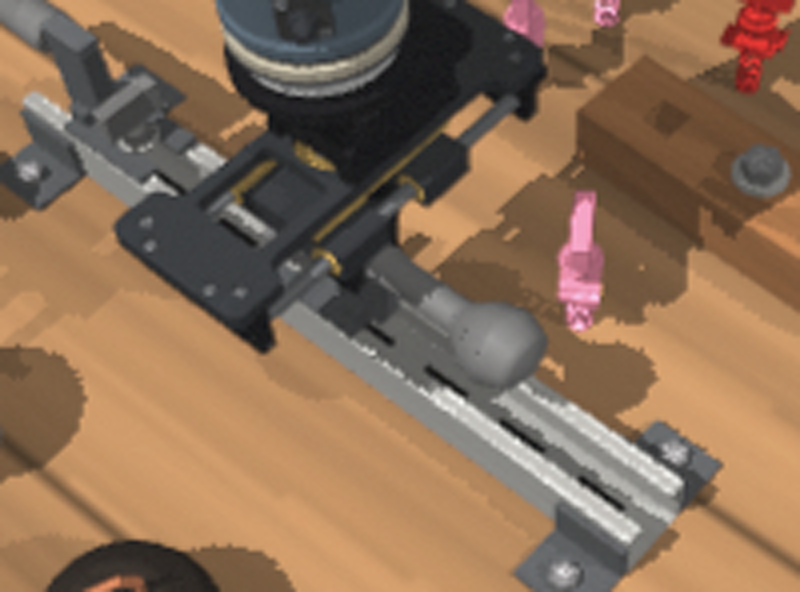

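View pics/w10z.png

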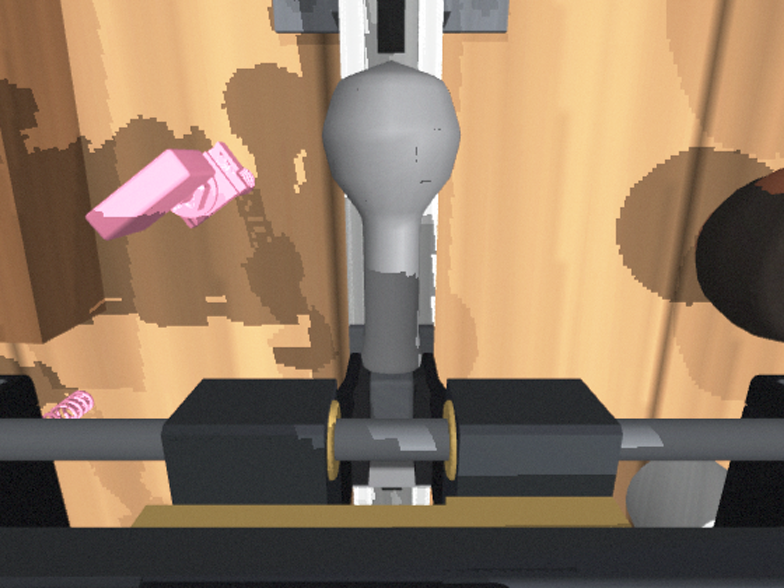

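Sliding is clean (Fy < 1 N). About 11 mm remain, so I'll continue slowly.

Request:
{"method": "play_rows", "body": {
  "fingers": [255, 255, 255, 255, 255, 255, 255, 255, 255],
  "linear": [
    [0, 0, 0],
    [-1, 0, 0],
    [-2.5, 0, 0],
    [-4, 0, 0],
    [-5.5, 0, 0],
    [-7, 0, 0],
    [-8, 0, 0],
    [-8, 0, 0],
    [-8, 0, 0]
  ],
  "rot": [
    [0, 0, 0],
    [0, 0, 0],
    [0, 0, 0],
    [0, 0, 0],
    [0, 0, 0],
    [0, 0, 0],
    [0, 0, 0],
    [0, 0, 0],
    [0, 0, 0]
  ]
}}

```text
time_s: 28.7
position: [0.6335, -0.0054, 0.086]
tcp_rot: [[0.015, 1.0, 0.001], [1.0, -0.015, -0.001], [-0.001, 0.001, -1.0]]
force: [1.3, 1.0, 4.9]
opening: 0.155
```

```bash
python3 st.py "[-8,0,0]"
```

```text
cmd [ 0.63281 -0.00354  0.08598]
28.7 [ 0.63351 -0.00536  0.08605] F [1.35 1.05 4.93] M [ 0.201 -0.115  0.005] 13.46 z [ 1.5e-03 -8.0e-04 -1.0e+00] jaw -0.86
```

Request:
{"method": "play_rows", "body": {
  "fingers": [255, 255, 255, 255, 255, 255],
  "linear": [
    [-0.5, 0, 0],
    [-1, 0, 0],
    [-1.5, 0, 0],
    [-2, 0, 0],
    [-2, 0, 0],
    [-2, 0, 0]
  ],
  "rot": [
    [0, 0, 0],
    [0, 0, 0],
    [0, 0, 0],
    [0, 0, 0],
    [0, 0, 0],
    [0, 0, 0]
  ]
}}

```text
time_s: 29.3
position: [0.6335, -0.0072, 0.0861]
tcp_rot: [[0.015, 1.0, 0.002], [1.0, -0.015, -0.001], [-0.001, 0.002, -1.0]]
force: [1.4, 2.3, 5.5]
opening: 0.163
```

```bash
python3 st.py "[-2,0,0]"
```

```text
cmd [ 0.63278 -0.00554  0.08598]
29.3 [ 0.63348 -0.00723  0.08607] F [1.4  2.3  5.54] M [ 0.225 -0.149  0.036] 14.15 z [ 1.5e-03 -6.0e-04 -1.0e+00] jaw -0.86
```

Request:
{"method": "play_rows", "body": {
  "fingers": [255, 255, 255, 255],
  "linear": [
    [-0.4, 0, 0],
    [-0.8, 0, 0],
    [-1, 0, 0],
    [-1, 0, 0]
  ],
  "rot": [
    [0, 0, 0],
    [0, 0, 0],
    [0, 0, 0],
    [0, 0, 0]
  ]
}}

```text
time_s: 29.7
position: [0.6334, -0.0082, 0.0861]
tcp_rot: [[0.015, 1.0, 0.001], [1.0, -0.015, -0.001], [-0.001, 0.001, -1.0]]
force: [1.2, 2.1, 5.4]
opening: 0.157
```

```bash
python3 st.py "[-1,0,0]"
```

```text
cmd [ 0.63276 -0.00654  0.08598]
29.7 [ 0.63345 -0.00816  0.08606] F [1.2  2.11 5.37] M [ 0.271 -0.123  0.037] 13.63 z [ 1.5e-03 -5.0e-04 -1.0e+00] jaw -0.86
```

Request:
{"method": "play_rows", "body": {
  "fingers": [255, 255, 255, 255],
  "linear": [
    [-0.4, 0, 0],
    [-0.8, 0, 0],
    [-1, 0, 0],
    [-1, 0, 0]
  ],
  "rot": [
    [0, 0, 0],
    [0, 0, 0],
    [0, 0, 0],
    [0, 0, 0]
  ]
}}

```text
time_s: 30.1
position: [0.6335, -0.0092, 0.0861]
tcp_rot: [[0.015, 1.0, 0.002], [1.0, -0.015, -0.001], [-0.001, 0.002, -1.0]]
force: [1.8, 1.6, 4.5]
opening: 0.159
```

```bash
python3 st.py "[-1,0,0]"
```

```text
cmd [ 0.63275 -0.00754  0.08598]
30.1 [ 0.63349 -0.00916  0.08606] F [1.75 1.57 4.54] M [ 0.207 -0.081  0.039] 13.83 z [ 1.6e-03 -5.0e-04 -1.0e+00] jaw -0.86
```

Request:
{"method": "play_rows", "body": {
  "fingers": [255, 255, 255, 255],
  "linear": [
    [-0.3, 0, 0],
    [-0.6, 0, 0],
    [-0.8, 0, 0],
    [-0.8, 0, 0]
  ],
  "rot": [
    [0, 0, 0],
    [0, 0, 0],
    [0, 0, 0],
    [0, 0, 0]
  ]
}}

```text
time_s: 30.5
position: [0.6334, -0.0096, 0.0861]
tcp_rot: [[0.015, 1.0, 0.002], [1.0, -0.015, 0.0], [0.0, 0.002, -1.0]]
force: [2.0, 2.6, 5.1]
opening: 0.153
```

```bash
python3 st.py "[-0.8,0,0]"
```

```text
cmd [ 0.63274 -0.00834  0.08598]
30.5 [ 0.63345 -0.00961  0.08606] F [2.03 2.56 5.12] M [ 0.342 -0.19   0.068] 13.33 z [ 0.0016  0.     -1.    ] jaw -0.87
```

It moved 0.45 mm for 0.8 mm commanded, which may be contact. One more small step to confirm.

Request:
{"method": "play_rows", "body": {
  "fingers": [255, 255, 255, 255],
  "linear": [
    [-0.2, 0, 0],
    [-0.4, 0, 0],
    [-0.4, 0, 0],
    [-0.4, 0, 0]
  ],
  "rot": [
    [0, 0, 0],
    [0, 0, 0],
    [0, 0, 0],
    [0, 0, 0]
  ]
}}

```text
time_s: 30.9
position: [0.6335, -0.0097, 0.0861]
tcp_rot: [[0.015, 1.0, 0.002], [1.0, -0.015, 0.0], [0.0, 0.002, -1.0]]
force: [0.7, 4.4, 4.9]
opening: 0.155
```

```bash
python3 st.py "[-0.4,0,0]"
```

```text
cmd [ 0.63273 -0.00874  0.08598]
30.9 [ 0.63346 -0.00967  0.08607] F [0.72 4.4  4.88] M [ 0.513 -0.151  0.052] 13.48 z [ 1.6e-03  4.0e-04 -1.0e+00] jaw -0.87
```

Contact: Fy rose to 4.4 N with no further motion, at a slide of about 123.8 mm against roughly 123 expected. Now open and rise.

Request:
{"method": "play_rows", "body": {
  "fingers": [140, 140, 140, 140, 140, 140, 140, 140, 140, 140, 140],
  "linear": [
    [0, 0, 0],
    [0, 0, 0],
    [0, 0, 0],
    [0, 0, 0],
    [0, 0, -5],
    [0, 0, -20],
    [0, 0, -45],
    [0, 0, -75],
    [-30, 0, -100],
    [-60, 0, -105],
    [-80, 0, -105]
  ],
  "rot": [
    [0, 0, 0],
    [0, 0, 0],
    [0, 0, 0],
    [0, 0, 0],
    [0, 0, 0],
    [0, 0, 0],
    [0, 0, 0],
    [0, 0, 0],
    [0, 0, 0],
    [0, 0, 0],
    [0, 0, 0]
  ]
}}

```text
time_s: 32.0
position: [0.6333, -0.0911, 0.1943]
tcp_rot: [[0.014, 1.0, 0.006], [1.0, -0.014, -0.003], [-0.003, 0.006, -1.0]]
force: [0.2, -0.1, -0.8]
opening: 0.446
```

```bash
python3 st.py "[-80,0,-105]"; python3 - <<'E'
from h import *
im,c=snap('wrist','w11')
cv2.imwrite('pics/w11z.png',cv2.resize(im,None,fx=1.4,fy=1.4,interpolation=cv2.INTER_CUBIC)[:,:,::-1])
im,c=snap('scene','s11')
a=cv2.resize(im[140:340,120:380],None,fx=3,fy=2.9,interpolation=cv2.INTER_CUBIC); cv2.imwrite('pics/s11z.png',a[:,:,::-1])
E
```

```text
cmd [ 0.63158 -0.08874  0.19098]
32.0 [ 0.63326 -0.09111  0.19425] F [ 0.23 -0.11 -0.82] M [-0.081  0.002  0.006] 38.79 z [ 0.0058 -0.0026 -1.    ] jaw -0.83
```

View pics/w11z.png

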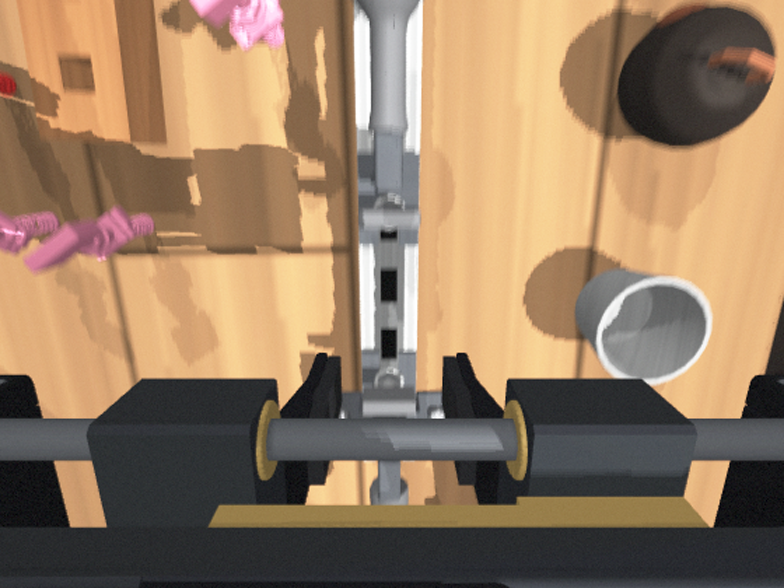

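View pics/s11z.png

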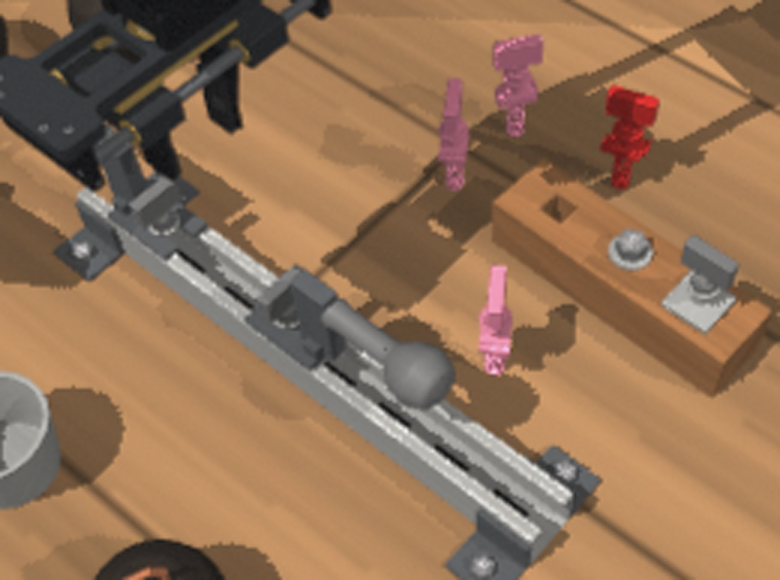

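Request:
{"method": "play_rows", "body": {
  "fingers": [140, 140, 140],
  "linear": [
    [0, 0, 0],
    [0, 0, 0],
    [0, 0, 0]
  ],
  "rot": [
    [0, 0, 0],
    [0, 0, 0],
    [0, 0, 0]
  ]
}}

```text
time_s: 32.4
position: [0.6315, -0.0878, 0.1905]
tcp_rot: [[0.013, 1.0, -0.001], [1.0, -0.013, 0.0], [0.0, -0.001, -1.0]]
force: [-0.9, 0.1, 0.2]
opening: 0.454
```

```bash
python3 - <<'E'
from h import *
im,c=snap('wrist','w12')
print(bot.read_state()['position'],bot.read_state()['time_s'])
a=cv2.resize(im[70:190,240:320],None,fx=6.6,fy=5,interpolation=cv2.INTER_NEAREST); cv2.imwrite('pics/w12q.png',a[:,:,::-1])
g=cv2.cvtColor(im,cv2.COLOR_RGB2GRAY).astype(int)
print('bar',[(r,int(g[r,270:288].mean())) for r in range(135,185)])
print('side',[(r,int(g[r,259:265].mean()),int(g[r,292:298].mean())) for r in range(135,185)])
E
```

```text
[ 0.63159762 -0.08789402  0.19041322] 32.45
bar [(135, 135), (136, 136), (137, 135), (138, 129), (139, 113), (140, 84), (141, 107), (142, 139), (143, 152), (144, 130), (145, 129), (146, 114), (147, 111), (148, 107), (149, 108), (150, 97), (151, 82), (152, 88), (153, 115), (154, 162), (155, 180), (156, 178), (157, 178), (158, 178), (159, 178), (160, 178), (161, 179), (162, 177), (163, 177), (164, 167), (165, 141), (166, 94), (167, 59), (168, 60), (169, 60), (170, 56), (171, 57), (172, 57), (173, 66), (174, 102), (175, 133), (176, 133), (177, 133), (178, 133), (179, 134), (180, 133), (181, 133), (182, 134), (183, 134), (184, 133)]
side [(135, 144, 132), (136, 145, 129), (137, 144, 131), (138, 145, 134), (139, 139, 133), (140, 89, 132), (141, 89, 131), (142, 88, 134), (143, 86, 132), (144, 86, 130), (145, 87, 128), (146, 83, 125), (147, 86, 128), (148, 88, 136), (149, 89, 132), (150, 91, 106), (151, 95, 76), (152, 98, 78), (153, 107, 99), (154, 117, 152), (155, 115, 175), (156, 117, 174), (157, 138, 172), (158, 137, 173), (159, 137, 172), (160, 135, 171), (161, 134, 171), (162, 133, 170), (163, 120, 170), (164, 116, 165), (165, 116, 147), (166, 142, 126), (167, 142, 126), (168, 140, 127), (169, 142, 127), (170, 142, 126), (171, 141, 128), (172, 140, 126), (173, 141, 126), (174, 140, 127), (175, 141, 127), (176, 141, 127), (177, 157, 135), (178, 214, 192), (179, 236, 237), (180, 235, 237), (181, 235, 235), (182, 237, 237), (183, 237, 235), (184, 242, 236)]
```

View pics/w12q.png

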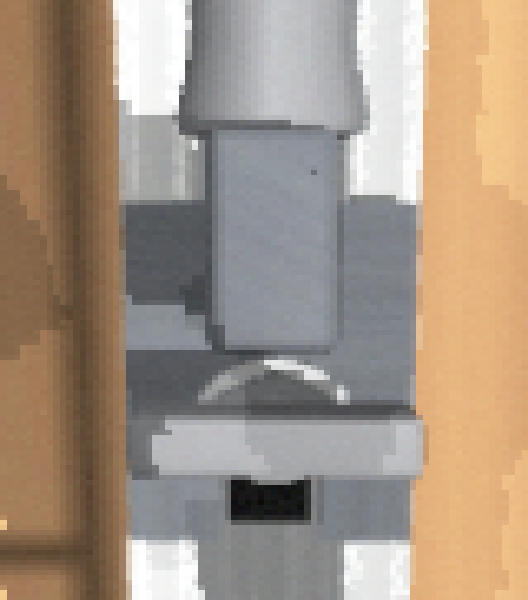

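```bash
python3 - <<'E'
from h import *
im,c=load('w12')
b=(onz(c,282,153.0,.090)+onz(c,282,165.0,.090))/2; t=onz(c,281,177.4,.0465); p=onz(c,281,139.7,.1185)
print('bar',b,'tip',t,'post front',p); print('bar-tip (23)',b[1]-t[1],'post front-bar (17)',p[1]-b[1])
for z in (.086,.094): 
  b=(onz(c,282,153.0,z)+onz(c,282,165.0,z))/2; print(z,b[1])
_,s=load('s11'); print(proj(s,[.6338,-.0409,.102]))
# length of bar
l=onz(c,240+150/6.6,160,.09)[0]-onz(c,240+426/6.6,160,.09)[0]; print(l, onz(c,240+133/6.6,160,.09)[0]-onz(c,240+427/6.6,160,.09)[0])
E
```

```text
bar [ 0.63379611 -0.03970968  0.09      ] tip [ 0.63289212 -0.06250757  0.0465    ] post front [ 0.6331015  -0.02264078  0.1185    ]
bar-tip (23) 0.022797889651821418 post front-bar (17) 0.017068902690998554
0.086 -0.040229231885925566
0.094 -0.03919012475219071
[212.77577636 233.25452083]
-0.03319806732866204 -0.03536335850531824
```

The stud axis lies 22.8 mm from the fork tip (23 given) and 17.1 mm from the post face (17 given), so the fork is fully home. Handing in.

```bash
python3 - <<'E'
from h import *
s=bot.read_state(); print(s['time_s'],s['force'])
print(bot.hand_in())
E
```

```text
32.45 [ 0.20570964 -0.0436758   0.38263824]
the job is handed in; nothing more can be done
None
```

The spring stud is seated in the rail at slot_mid, its catch is proven, and the free horn stake's fork is fully home against it. I handed in at 32.5 s with the gripper clear of everything.

- **Stud in the rail:** The nut went down lengthwise with no jam. It turned a quarter clockwise at about 22 mm with almost no resistance, and seated at about 27.6 mm. It sits roughly 0.8 mm off the slot centre, within the play of its grooves.
- **Proof tug:** The first tug was not steady. It crept from 10.8 to 15.5 N over about 2 s, then fell away to 2.5 N. I repeated it, and the readings taken between moves stayed between 8.8 and 12.5 N over the last 1.4 s. The stud's height did not change during either tug. By my estimate the load on the lips peaked at about 22 N, under the 30 N limit.
- **Stake:** I slid it about 124 mm and stopped when the side force reached 4.4 N with no further motion. The last picture puts the stud 22.8 mm from the fork tip (23 given) and 17.1 mm from the post face (17 given).
- **Other items:** I touched nothing else. The two other fixings still stood in the rack in the last scene picture; I did not recheck the bell and hammer afterwards.
- **Checks that disagreed:** The wrist camera read the stud about 1–2 mm off the gripper's own position along the rail. I relied on distances within one picture and on contact forces instead.

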